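# Change over the bench screwdriver and stand the hand tools away

### The arm

A 6-joint arm with a two-finger parallel gripper is mounted at the origin on the work surface. World frame = base frame: x ahead of the robot, y to its left, z up, the work surface at z = 0. Lengths are in m, angles in rad, forces in N, time in s.
With the tool pointing down it reaches from about 0.375 to 0.9 m from the base axis. Payload 3.1 kg.
Tool frame: the origin (TCP) lies at the very end of the fingers, on their centre line; the grasp point (between the pads) lies 19 mm behind it; z points along the fingers, y is the direction in which the jaws open and shut (so a half turn about z gives the same grasp; the last joint's range is limited). The gripper opens to 85 mm and grips with 20 to 120 N. Pads are 22 mm wide; open, the fingers measure 114 mm over their backs; the gripper's body (76 mm by 85 mm) begins 54 mm behind the grasp point. The pads swing forward as they close: fully open they stand 13 mm farther back than shut.
Start: joints at [0.972, 0.527, 1.433, -0, 1.181, -0.178], TCP at [0.255, 0.57, 0.231] pointing down, gripper open.
Joint ranges: [-3.08, 3.08], [-0.75, 2.2], [0.22, 2.44], [-1.43, 4.57], [0, 2.65], [-2.85, 2.85]. Speed limits (rad/s): [2.79, 2.79, 3.14, 3.14, 3.14, 3.14].

### API

Orientations are given as a unit quaternion [x, y, z, w].
In Python, from station import manip gives the robot as it stands.
- The arm moves only by the tool send_rows, never from a script. Its argument "motion" is a list of rows, each an object with "gripper": the finger opening in mm, from 0 to 85.4; "travel": the shift along the tool's x, y, z in mm, a list of three; "rotation": the turn, a rotation vector about the tool's x, y, z in degrees, a list of three. In form: [{"gripper": gripper, "travel": [x, y, z], "rotation": [ax, ay, az]}, ...]. A call has 1 to 12 rows; each row shifts and turns the commanded pose from where the row before left it, along the tool's axes as they then stand; what a row does not reach is not made up. A row lasts 1/12 s, in which the tool goes at most 41.7 mm and 7.16 degrees, less where a joint would pass 70% of its speed; a pose out of reach is approached as far as the arm can. A call is refused whole if a number of a shift passes 41.7 or a number of a turn 7.16, either way. A call with a gripper value outside its range is refused whole. The fingers move at their own pace and stop on an object; "newtons" is the grip in N (left out, the last holds). Time passes only in rows, so rows that do not move let the fingers close. It gives the time, the measured TCP pose, the force and the opening at its end, in the units of the state.
- manip.sense(): the state, without advancing time (a new reading comes with each control period).
- manip.snapshot(name): name is "scene" or "top" or "wrist"; returns the picture (420x560x3 uint8, red, green, blue); there is no depth.
- manip.calibration(name): a dict with "fx", "fy", "cx", "cy" (pixels), "cam_to_world" (4x4, takes a point from camera to world coordinates). Camera axes: x right, y down, z forward; pixel columns grow to the right and rows downward; lengths in m; the calibration is good to about 2 mm. A picture is of the moment at which its call begins: read the wrist's pose just before it. calibration takes no time and is no camera call; for the wrist camera it gives the pose at the moment of the call.
- manip.sign_off(): hands the job in, once; it reports no verdict.
The state is a dict: "t": time; "q": joint angles; "qd": joint speeds; "tau": joint torques, N m; "tcp_pos": TCP position; "tool_rot": TCP orientation; "force": force on the tool from outside, world axes, zero at the start; "ft_torque": the same for the moment, N m; "finger_gap": opening from 0.0 (shut) to 1.0 (fully open).
Only numpy, scipy, OpenCV 4.12 (cv2) and the standard library are available. Lean on these libraries where they do the work, as an engineer would, in place of code of your own. Each camera call takes 0.05 s, during which the arm holds its last target. There are 200 camera calls.

### The job

Change the electric screwdriver in its cradle over to the flat blade: switch its power pack off at the paddle lever, draw the double-ended bit out of the chuck, turn it end for end, push it fully home so that the flat-blade end faces out, and only then switch the pack on again. Stand every hand screwdriver that lies on the bench upright in the cups of the tool stand, handle up and blade tip down on the cup's floor, and leave the other things on the bench where they are.

Things in the scene. Friction and masses are not known exactly. Their poses are not given: they have to be found in the camera images.
- driver: Inline electric screwdriver, grey round body 47 mm thick, strapped level in an aluminium cradle bolted to the bench. Origin on the bench straight below the chuck's mouth; z up, x axis points back into the tool along its axis, 85 mm above the bench (the chuck faces -x). The cradle's posts and straps begin at x = +100 mm and rise to 111 mm above the bench.
- chuck_mouth (a point): Centre of the mouth of the steel chuck (30 x 30 mm outside), on the axis of its bore, 85 mm above the bench. The bore is square, 12 x 12 mm with level and upright sides, 52 mm deep, and open towards the driver's -x.
- bit: Double-ended steel bit, 150 mm long, 0.09 kg: square shank 10 x 10 x 122 mm with a 14 mm tip at each end. Origin at its middle, x axis along it to the cross-point end. Starts home in the chuck with the flat blade inside and 98 mm sticking out, with 1 mm of play all round, sagging some 3 degrees. Nothing latches it: it slides with a light pull. Home: inner end against the bottom of the bore.
- bit_cross (a point): Extreme point of the bit's cross-point end (bit x = +75 mm): a round taper from 10 mm down to 5 mm thick. It faces out at the start.
- bit_flat (a point): Extreme point of the bit's flat-blade end (bit x = -75 mm): a blade 9 mm wide and 2.6 mm thick. It is inside the chuck at the start.
- pack: Power pack of the electric screwdriver: grey box 110 mm deep (x), 160 mm wide (y), its top 78 mm above the bench; cannot move. Origin on the bench under its centre; its front (-x) faces the robot at yaw 0. The lever's black block (70 x 50 x 25 mm) stands on its top at y = -20 mm.
- isolator (a joint): Paddle lever on the power pack, swinging about a level axis along the pack's y, 100 mm above the bench. 0 = on: leans 0.5 rad to the pack's -x (robot) side; 1.0 = off: leans 0.5 rad to its +x side. Stays where it is left, takes about 1 N at its ball; push it over with a closed gripper.
- isolator_tip (a point): Centre of the black ball (26 mm) at the end of the lever, 62 mm from the lever's axis, about 154 mm above the bench in both end positions, and 162 mm when upright.
- stand: Tool stand bolted to the bench: four square steel cups, 38 x 38 mm inside with 4 mm walls, in a row along its y axis at y = -90, -30, +30 and +90 mm (x = 0); rims 80 mm, cup floors 8 mm above the bench; foot plate 75 x 245 mm. Origin on the bench under the middle of the row, z up. A hand screwdriver stands in a cup on its blade tip and may lean against the rim.
- hand0: Hand screwdriver with a nut socket end (13 mm wide), 170 mm long, 0.1 kg: black square handle 28 x 28 x 90 mm, then a round steel blade 8 mm thick, 80 mm long; balances inside the handle. Starts lying on the bench, blade pointing more or less to +y (None if absent). Origin mid-handle, on its axis; x axis towards the blade tip (tip at x = +125 mm, butt at x = -45 mm).
- hand1: Hand screwdriver with a flat end, 170 mm long, 0.1 kg: black square handle 28 x 28 x 90 mm, then a round steel blade 8 mm thick, 80 mm long; balances inside the handle. Starts lying on the bench, blade pointing more or less to +y (None if absent). Origin mid-handle, on its axis; x axis towards the blade tip (tip at x = +125 mm, butt at x = -45 mm).
- hand2: Hand screwdriver with a cross-point end, 170 mm long, 0.1 kg: black square handle 28 x 28 x 90 mm, then a round steel blade 8 mm thick, 80 mm long; balances inside the handle. Starts lying on the bench, blade pointing more or less to +y (None if absent). Origin mid-handle, on its axis; x axis towards the blade tip (tip at x = +125 mm, butt at x = -45 mm).
- hand0_tip (a point): The extreme blade tip of hand0 (its x = +125 mm, on its axis).
- hand1_tip (a point): The extreme blade tip of hand1 (its x = +125 mm, on its axis).
- hand2_tip (a point): The extreme blade tip of hand2 (its x = +125 mm, on its axis).
- block0: Bystander: aluminium valve block 70 x 60 x 55 mm with a round recess on top; origin under its centre. Leave it where it is.
- block1: Bystander: a second, equal valve block further back. Leave it where it is.
- jar: Bystander: screw jar, 76 mm across, 102 mm high; origin under its centre. Leave it where it is.
- meter: Bystander: black multimeter lying on its back, 150 x 75 x 38 mm; origin under its centre. Leave it where it is.
- fitting: Bystander: brass pipe fitting standing upright, 39 mm across with a side stub, 78 mm high; origin under its centre. Leave it where it is.
Things that resemble listed ones, but are neither listed nor needed, are in the scene too. Leave any turquoise look-alike of the hand1 alone.

How it is judged:
By the outcome, as a careful person would: the job done as asked, in the order asked, and still so for the second after the job is handed in, with the robot touching nothing.
Of hand0, hand1, hand2 only 2 to 3 are there at a start; the rules pass over those that are not, and their reading is None.
At some moment in a run one of hand0, hand1, hand2 may be knocked a few centimetres aside while the robot is not near it.
Once in a run the grip may slacken for a moment while it holds something.
It also fails if it takes over 210 s, if anything falls off the work surface, if the arm or the gripper's body presses on something with over 40 N, if the wrist force passes 120 N, or if a joint passes its speed limit or range.

## Working session

There is one attempt and no reset: what is moved stays moved. The work goes in short steps, Python scripts to look and compute and a tool call to move; the robot and the scene stay as the last step left them, time stands still between calls to the robot, and variables do not carry over. Pictures are saved under pics/ and viewed, about 12 in all and at most 16, crops included, and the job is handed in when it is done.

Besides the shell and the picture viewer there is one more tool, called after "Call:" as name(argument=value, ...), one argument or row to a line, values as JSON. send_rows: Moves the arm, as the interface text tells. Its arguments: {"type":"object","properties":{"motion":{"type":"array","items":{"type":"object","properties":{"gripper":{"type":"number"},"travel":{"type":"array","items":{"type":"number"}},"rotation":{"type":"array","items":{"type":"number"}}}}},"newtons":{"type":"number"}},"required":["motion"]}

```bash
ls; mkdir -p pics; cat > h.py <<'E'
import numpy as np, cv2
from station import manip
from scipy.spatial.transform import Rotation as R
def snap(cam,name=None):
    c=manip.calibration(cam); im=np.asarray(manip.snapshot(cam))[:,:,::-1].copy()
    if name: cv2.imwrite(f'pics/{name}.png',im)
    return im,c
def ray(c,u,v):
    T=np.array(c['cam_to_world']); d=T[:3,:3]@np.array([(u-c['cx'])/c['fx'],(v-c['cy'])/c['fy'],1]); return T[:3,3],d
def onz(c,u,v,z):
    o,d=ray(c,u,v); return o+d*(z-o[2])/d[2]
def proj(c,p):
    T=np.array(c['cam_to_world']); q=T[:3,:3].T@(np.array(p)-T[:3,3]); return np.array([c['fx']*q[0]/q[2]+c['cx'],c['fy']*q[1]/q[2]+c['cy']])
def two(c1,p1,c2,p2):
    o1,d1=ray(c1,*p1);o2,d2=ray(c2,*p2)
    A=np.stack([d1,-d2],1); s=np.linalg.lstsq(A,o2-o1,rcond=None)[0]
    a,b=o1+s[0]*d1,o2+s[1]*d2; return (a+b)/2,np.linalg.norm(a-b)
def st():
    s=manip.sense(); r=R.from_quat(s['tool_rot']).as_matrix()
    print('t',round(s['t'],2),'tcp',np.round(s['tcp_pos'],4),'F',np.round(s['force'],1),'gap',round(s['finger_gap'],3)); print('tool axes cols\n',np.round(r,3),'q',np.round(s['q'],3)); return s,r
E
python3 - <<'E'
from h import *
st()
a,c=snap('scene','scene0'); b,d=snap('top','top0')
cv2.imwrite('pics/both0.png',np.vstack([a,b])[:, :] if 0 else a)
for x in (c,d): print(x['fx'],x['cx'],x['cy'],np.round(x['cam_to_world'],3))
E
```

```text
pics
t 0.0 tcp [0.2549 0.5699 0.2303] F [ 0.1 -0.5  0.7] gap 1.001
tool axes cols
 [[-0.913  0.408 -0.001]
 [ 0.408  0.913 -0.002]
 [ 0.    -0.002 -1.   ]] q [ 0.971  0.528  1.434 -0.     1.181 -0.179]
420.7089311447232 278.1208094241146 208.37528860405595 [[-0.382  0.626 -0.68   1.249]
 [ 0.924  0.272 -0.269  0.237]
 [ 0.017 -0.731 -0.682  0.804]
 [ 0.     0.     0.     1.   ]]
395.5508020231471 276.69351326061303 206.05557150046673 [[ 0.002 -0.991  0.13   0.388]
 [-1.     0.002  0.025 -0.053]
 [-0.025 -0.13  -0.991  1.315]
 [ 0.     0.     0.     1.   ]]
```

View pics/scene0.png

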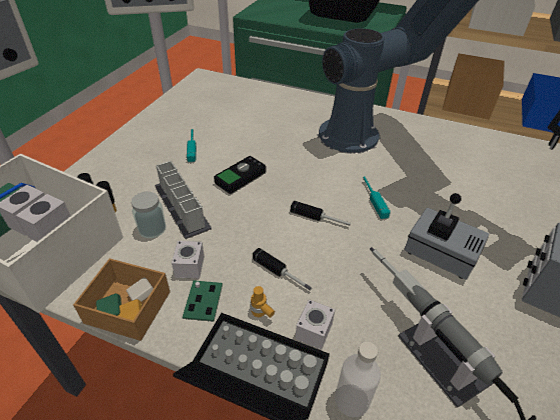

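View pics/top0.png

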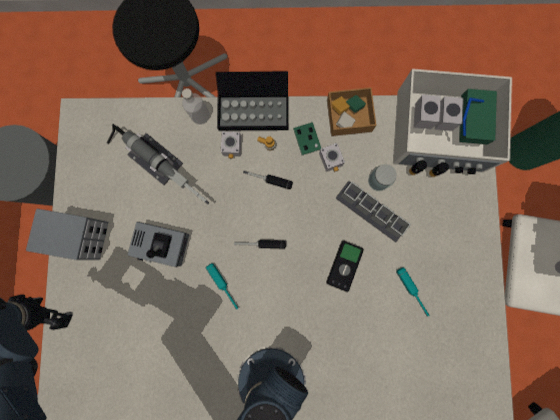

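The top view shows two black hand screwdrivers at (268,180) and (262,244), both with blades pointing left, towards +y. The turquoise look-alikes are at (220,285) and (412,290). The driver is at (160,165) with its bit tip at (213,202), the pack at (160,243) and the stand at (373,212). Black items by the bin at (418–470,168) still need a check.

```bash
python3 - <<'E'
from h import *
a=cv2.imread('pics/scene0.png'); b=cv2.imread('pics/top0.png')
f=lambda im,x,y,w,h,k: cv2.resize(im[y:y+h,x:x+w],(w*k,h*k),interpolation=cv2.INTER_CUBIC)
A=f(a,240,190,200,150,4); 
A=f(a,355,185,133,100,3); B=f(b,105,110,133,100,3); C=f(a,60,150,133,100,3); D=f(a,240,190,133,100,3)
cv2.imwrite('pics/crop0.png',np.vstack([np.hstack([A,B]),np.hstack([C,D])]))
d=manip.calibration('top'); c=manip.calibration('scene')
for n,u,v,z in [('bittip',213,202,.085),('mouth',190,186,.085),('handA butt',292,184,.014),('handA tip',245,173,.014),('handB butt',286,244,.014),('handB tip',237,244,.014),('packc',160,243,.078),('stand c',373,212,.08)]:
  p=onz(d,u,v,z); print(n,p.round(3),proj(c,p).round(0), np.hypot(*p[:2]).round(3))
E
```

```text
bittip [0.563 0.18  0.085] [363. 243.] 0.591
mouth [0.614 0.254 0.085] [391. 269.] 0.665
handA butt [ 0.633 -0.071  0.014] [253. 252.] 0.637
handA tip [0.671 0.087 0.014] [308. 284.] 0.677
handB butt [ 0.433 -0.05   0.014] [290. 205.] 0.436
handB tip [0.433 0.111 0.014] [346. 221.] 0.447
packc [0.434 0.345 0.078] [443. 229.] 0.554
stand c [ 0.531 -0.322  0.08 ] [183. 182.] 0.621
```

View pics/crop0.png

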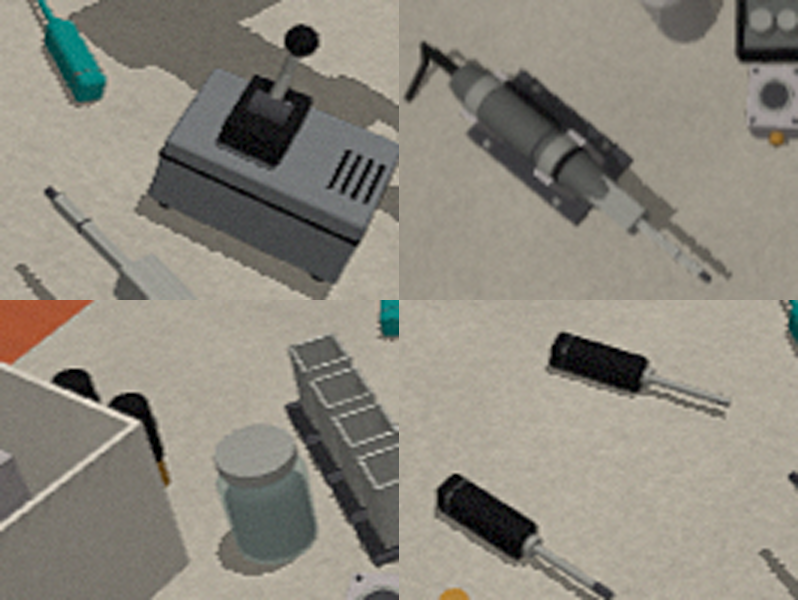

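The crop shows the pack with its lever ball at scene (456,198), leaning towards the robot. The bit tip is at scene (371,248) and top (208,202). The black handles with yellow ferrules by the bin are look-alikes. The two black-handled screwdrivers lying on the bench are the targets.

```bash
python3 - <<'E'
from h import *
d=manip.calibration('top'); c=manip.calibration('scene')
print('ball',onz(c,455.7,198.3,.154), proj(d,onz(c,455.7,198.3,.154)))
print('tip',two(c,(371,248.5),d,(208,202)))
b=cv2.imread('pics/top0.png'); hsv=cv2.cvtColor(b,cv2.COLOR_BGR2HSV)
m=((hsv[:,:,2]<45)*255).astype(np.uint8); m[:, :]=m
for x0,y0,x1,y1,z in [(255,160,300,200,.028),(240,230,300,255,.028),(140,225,175,260,.1)]:
  s=np.zeros_like(m); s[y0:y1,x0:x1]=m[y0:y1,x0:x1]
  k=max(cv2.findContours(s,0,1)[0],key=cv2.contourArea); r=cv2.minAreaRect(k); P=[onz(d,*q,z)[:2].round(3) for q in cv2.boxPoints(r)]; print(r,onz(d,*r[0],z).round(4),P)
# pack body corners via gray mask around
s=((hsv[:,:,1]<40)&(hsv[:,:,2]<135)).astype(np.uint8)*255; t=np.zeros_like(s); t[215:270,125:200]=s[215:270,125:200]
k=max(cv2.findContours(t,0,1)[0],key=cv2.contourArea); r=cv2.minAreaRect(k); print('pack',r,[onz(d,*q,.078)[:2].round(3) for q in cv2.boxPoints(r)])
t=np.zeros_like(s); t[170:250,325:415]=s[170:250,325:415]
k=max(cv2.findContours(t,0,1)[0],key=cv2.contourArea); r=cv2.minAreaRect(k); print('stand',r,[onz(d,*q,.08)[:2].round(3) for q in cv2.boxPoints(r)])
E
```

```text
ball [0.40213249 0.35049586 0.154     ] [149.49233032 252.89365329]
tip (array([0.5636936 , 0.19819049, 0.07646811]), np.float64(0.002211373929266799))
((278.78302001953125, 181.50942993164062), (25.961143493652344, 7.966911792755127), 15.945395469665527) [ 0.6389 -0.0267  0.028 ] [array([0.638, 0.018]), array([0.664, 0.011]), array([ 0.64 , -0.072]), array([ 0.614, -0.064])]
((272.0, 243.5), (7.0, 26.0), 90.0) [ 0.4345 -0.005   0.028 ] [array([0.446, 0.037]), array([ 0.446, -0.047]), array([ 0.423, -0.047]), array([0.423, 0.037])]
((158.5807647705078, 246.20384216308594), (19.295272827148438, 25.873207092285156), 15.255120277404785) [0.4233 0.3419 0.1   ] [array([0.393, 0.38 ]), array([0.47 , 0.362]), array([0.454, 0.304]), array([0.378, 0.322])]
pack ((158.5, 244.5), (49.0, 67.0), 90.0) [array([0.507, 0.46 ]), array([0.506, 0.246]), array([0.354, 0.242]), array([0.353, 0.452])]
stand ((372.33123779296875, 210.91514587402344), (77.0126953125, 24.25278663635254), 36.15818786621094) [array([ 0.575, -0.202]), array([ 0.638, -0.248]), array([ 0.494, -0.437]), array([ 0.433, -0.391])]
```

```bash
cat >> h.py <<'E'
def plan(p,Rt=None,n=None,g=None,pos=None,rot=None):
    """rows taking the (commanded) tool to position p, orientation Rt; prints per-row travel(mm), rotation(deg)"""
    s=manip.sense(); p0=np.array(s['tcp_pos'] if pos is None else pos); r=R.from_quat(s['tool_rot']) if rot is None else R.from_matrix(rot)
    rt=r if Rt is None else R.from_matrix(Rt); v=np.degrees((r.inv()*rt).as_rotvec()); d=np.array(p)-p0
    n=n or int(max(np.ceil(np.linalg.norm(d)*1000/38),np.ceil(np.abs(v).max()/6.5),1))
    k=np.round(v/n,2); print('n',n,'rot/row',k)
    for i in range(n):
        tr=r.as_matrix().T@(d*1000/n); 
        print('{"travel":%s,"rotation":%s}'%(np.round(tr,1).tolist(),k.tolist()), end=',\n' if i<n-1 else '\n')
        r=r*R.from_rotvec(np.radians(k))
        if not np.any(k): print('... x',n); break
    return np.array(p),r.as_matrix()
def down(yaw):  # tool z down, tool y (jaws) at world yaw (deg)
    a=np.radians(yaw); y=np.array([np.cos(a),np.sin(a),0]); z=np.array([0,0,-1.]); return np.stack([np.cross(y,z),y,z],1)
E
python3 - <<'E'
from h import *
s,r=st()
p,q=plan([.342,.357,.23],down(83.5))
plan([.342,.357,.14],None,pos=p,rot=q)
plan([.40,.351,.14],None,pos=p-[0,0,.09],rot=q)
E
```

```text
t 0.1 tcp [0.2549 0.5699 0.2304] F [-0.8 -0.7  0.3] gap 1.004
tool axes cols
 [[-0.913  0.408 -0.001]
 [ 0.408  0.913 -0.002]
 [ 0.    -0.002 -1.   ]] q [ 0.971  0.528  1.434 -0.     1.181 -0.179]
n 7 rot/row [-0.02 -0.01 -2.52]
{"travel":[-23.8, -22.7, 0.1],"rotation":[-0.02, -0.01, -2.52]},
{"travel":[-22.8, -23.7, 0.1],"rotation":[-0.02, -0.01, -2.52]},
{"travel":[-21.7, -24.7, 0.1],"rotation":[-0.02, -0.01, -2.52]},
{"travel":[-20.6, -25.6, 0.1],"rotation":[-0.02, -0.01, -2.52]},
{"travel":[-19.4, -26.5, 0.1],"rotation":[-0.02, -0.01, -2.52]},
{"travel":[-18.3, -27.3, 0.1],"rotation":[-0.02, -0.01, -2.52]},
{"travel":[-17.0, -28.1, 0.1],"rotation":[-0.02, -0.01, -2.52]}
n 3 rot/row [0. 0. 0.]
{"travel":[0.0, -0.0, 30.0],"rotation":[0.0, 0.0, 0.0]},
... x 3
n 2 rot/row [0. 0. 0.]
{"travel":[-29.2, 0.3, 0.0],"rotation":[0.0, 0.0, 0.0]},
... x 2
```

Call:
send_rows(
  motion=[
    {"gripper": 0,"travel": [-23.8,-22.7,0],"rotation": [0,0,-2.5]},
    {"gripper": 0,"travel": [-22.8,-23.7,0],"rotation": [0,0,-2.5]},
    {"gripper": 0,"travel": [-21.7,-24.7,0],"rotation": [0,0,-2.5]},
    {"gripper": 0,"travel": [-20.6,-25.6,0],"rotation": [0,0,-2.5]},
    {"gripper": 0,"travel": [-19.4,-26.5,0],"rotation": [0,0,-2.5]},
    {"gripper": 0,"travel": [-18.3,-27.3,0],"rotation": [0,0,-2.5]},
    {"gripper": 0,"travel": [-17,-28.1,0],"rotation": [0,0,-2.5]},
    {"gripper": 0,"travel": [0,0,0]},
    {"gripper": 0,"travel": [0,0,0]},
    {"gripper": 0,"travel": [0,0,0]},
  ],
)

```text
validation failed for argument at $.mo...
```

```bash
python3 - <<'E'
from h import *
st()
a,c=snap('wrist','w1'); print(np.round(c['cam_to_world'],3),c['fx'])
print(proj(c,[.402,.35,.154]),proj(c,[.461,.344,.154]))
E
```

```text
t 0.1 tcp [0.2549 0.5699 0.2304] F [-0.8 -0.7  0.3] gap 1.004
tool axes cols
 [[-0.913  0.408 -0.001]
 [ 0.408  0.913 -0.002]
 [ 0.    -0.002 -1.   ]] q [ 0.971  0.528  1.434 -0.     1.181 -0.179]
[[ 0.408  0.87   0.278  0.185]
 [ 0.913 -0.388 -0.126  0.602]
 [-0.002  0.305 -0.952  0.373]
 [ 0.     0.     0.     1.   ]] 319.44624063620984
[133.14609681 440.73594496] [159.90351969 482.02574924]
```

View pics/w1.png

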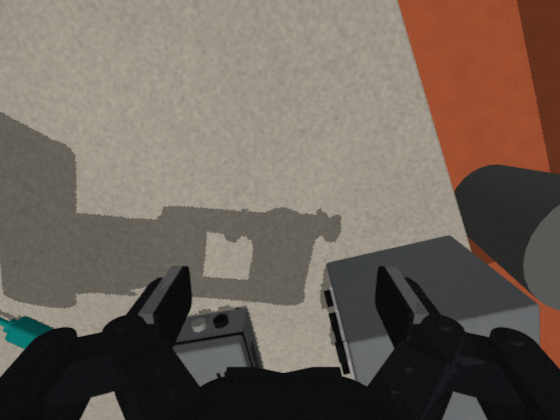

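The wrist view is from the unmoved start pose, because the move was refused. It shows the pack's corner at (215,340) and the fingers. I'll resend with every field filled in.

Call:
send_rows(
  motion=[
    {"gripper": 0,"travel": [-23.8,-22.7,0],"rotation": [0,0,-2.5]},
    {"gripper": 0,"travel": [-22.8,-23.7,0],"rotation": [0,0,-2.5]},
    {"gripper": 0,"travel": [-21.7,-24.7,0],"rotation": [0,0,-2.5]},
    {"gripper": 0,"travel": [-20.6,-25.6,0],"rotation": [0,0,-2.5]},
    {"gripper": 0,"travel": [-19.4,-26.5,0],"rotation": [0,0,-2.5]},
    {"gripper": 0,"travel": [-18.3,-27.3,0],"rotation": [0,0,-2.5]},
    {"gripper": 0,"travel": [-17,-28.1,0],"rotation": [0,0,-2.5]},
    {"gripper": 0,"travel": [0,0,0],"rotation": [0,0,0]},
    {"gripper": 0,"travel": [0,0,0],"rotation": [0,0,0]},
    {"gripper": 0,"travel": [0,0,0],"rotation": [0,0,0]},
  ],
)

```text
t: 0.98
tcp_pos: [0.3422, 0.3577, 0.2314]
tool_rot: [0.058, 0.998, 0.0, -0.0]
force: [-0.5, 0.5, 0.5]
finger_gap: -0.001
```

```bash
python3 - <<'E'
from h import *
st()
a,c=snap('wrist','w2')
print(proj(c,[.402,.35,.154]),proj(c,[.461,.344,.154]))
E
```

```text
t 0.98 tcp [0.3422 0.3577 0.2314] F [-0.5  0.5  0.5] gap -0.001
tool axes cols
 [[-0.993  0.116 -0.   ]
 [ 0.116  0.993  0.001]
 [ 0.     0.001 -1.   ]] q [ 5.810e-01  3.530e-01  1.752e+00  1.000e-03  1.036e+00 -8.730e-01]
[281.67296252 287.97621153] [282.80565329 349.42969626]
```

View pics/w2.png

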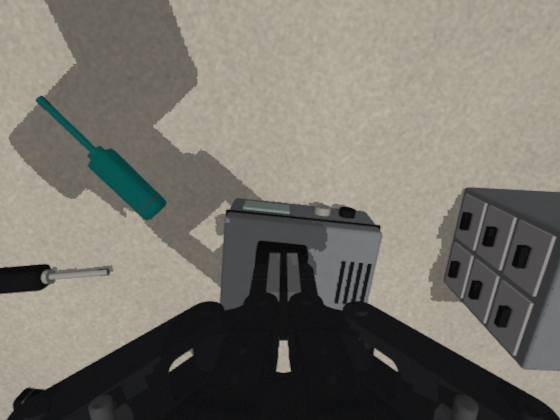

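The wrist view shows the pack's front edge at (228,211)–(378,228), so its yaw is about −13°. The closed fingers line up with the lever ball, so I'll lower and push.

Call:
send_rows(
  motion=[
    {"gripper": 0,"travel": [0,0,30],"rotation": [0,0,0]},
    {"gripper": 0,"travel": [0,0,30],"rotation": [0,0,0]},
    {"gripper": 0,"travel": [0,0,30],"rotation": [0,0,0]},
    {"gripper": 0,"travel": [-10,-1,0],"rotation": [0,0,0]},
    {"gripper": 0,"travel": [-12,-1.3,0],"rotation": [0,0,0]},
    {"gripper": 0,"travel": [-12,-1.3,0],"rotation": [0,0,0]},
    {"gripper": 0,"travel": [-12,-1.3,0],"rotation": [0,0,0]},
    {"gripper": 0,"travel": [-12,-1.3,0],"rotation": [0,0,0]},
    {"gripper": 0,"travel": [-12,-1.3,0],"rotation": [0,0,0]},
    {"gripper": 0,"travel": [-10,-1.1,0],"rotation": [0,0,0]},
    {"gripper": 0,"travel": [0,0,0],"rotation": [0,0,0]},
  ],
)

```text
t: 1.95
tcp_pos: [0.4243, 0.3395, 0.1421]
tool_rot: [0.059, 0.998, 0.001, 0.002]
force: [0.2, -0.1, 0.6]
finger_gap: -0.0
```

Call:
send_rows(
  motion=[
    {"gripper": 0,"travel": [-5,-0.6,0],"rotation": [0,0,0]},
    {"gripper": 0,"travel": [-5,-0.6,0],"rotation": [0,0,0]},
    {"gripper": 0,"travel": [0,0,0],"rotation": [0,0,0]},
  ],
)

```text
t: 2.2
tcp_pos: [0.431, 0.337, 0.1411]
tool_rot: [0.058, 0.998, -0.0, 0.0]
force: [-0.6, 0.5, 0.1]
finger_gap: 0.001
```

Call:
send_rows(
  motion=[
    {"gripper": 0,"travel": [-4,-0.4,0],"rotation": [0,0,0]},
    {"gripper": 0,"travel": [0,0,0],"rotation": [0,0,0]},
  ],
)

```text
t: 2.37
tcp_pos: [0.4334, 0.3363, 0.141]
tool_rot: [0.058, 0.998, -0.0, -0.001]
force: [-1.2, -0.5, 0.6]
finger_gap: 0.006
```

```bash
python3 - <<'E'
from h import *
s,r=st(); snap('scene','s1')
a=cv2.imread('pics/s1.png'); cv2.imwrite('pics/s1c.png',cv2.resize(a[160:300,360:520],None,fx=4,fy=4))
E
```

```text
t 2.37 tcp [0.4334 0.3363 0.141 ] F [-1.2 -0.5  0.6] gap 0.006
tool axes cols
 [[-0.993  0.115 -0.002]
 [ 0.115  0.993 -0.001]
 [ 0.002 -0.001 -1.   ]] q [ 4.560e-01  5.520e-01  1.708e+00  1.000e-03  8.840e-01 -1.000e+00]
```

View pics/s1c.png

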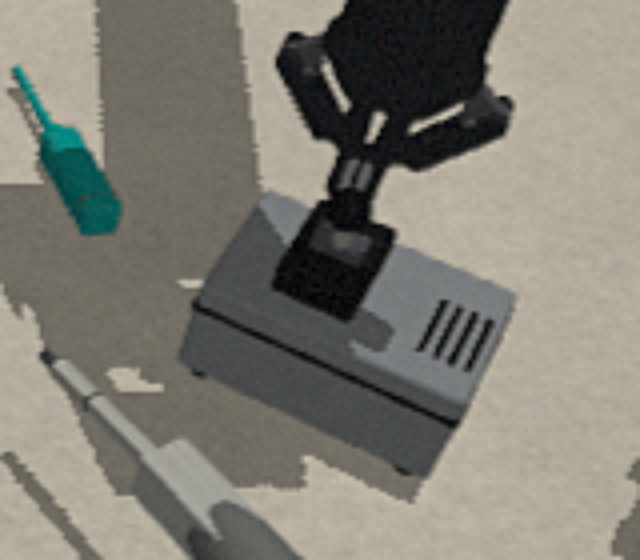

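The crop shows the fingers at (355,175) pushing the ball at about (345,200). The lever looks past upright. I'll keep pushing until it meets the stop.

Call:
send_rows(
  motion=[
    {"gripper": 0,"travel": [-5,-0.8,0],"rotation": [0,0,0]},
    {"gripper": 0,"travel": [0,0,0],"rotation": [0,0,0]},
    {"gripper": 0,"travel": [0,0,0],"rotation": [0,0,0]},
  ],
)

```text
t: 2.67
tcp_pos: [0.4338, 0.336, 0.1409]
tool_rot: [0.058, 0.998, -0.0, -0.005]
force: [-11.8, 5.8, 4.2]
finger_gap: 0.002
```

Call:
send_rows(
  motion=[
    {"gripper": 0,"travel": [-5,-0.8,0],"rotation": [0,0,0]},
    {"gripper": 0,"travel": [0,0,0],"rotation": [0,0,0]},
    {"gripper": 0,"travel": [0,0,0],"rotation": [0,0,0]},
  ],
)

```text
t: 2.92
tcp_pos: [0.434, 0.3357, 0.1408]
tool_rot: [0.058, 0.998, 0.0, -0.01]
force: [-20.0, 10.7, 9.1]
finger_gap: -0.002
```

Call:
send_rows(
  motion=[
    {"gripper": 0,"travel": [-4,-0.8,0],"rotation": [0,0,0]},
    {"gripper": 0,"travel": [0,0,0],"rotation": [0,0,0]},
    {"gripper": 0,"travel": [0,0,0],"rotation": [0,0,0]},
  ],
)

```text
t: 3.17
tcp_pos: [0.4341, 0.3355, 0.1408]
tool_rot: [0.059, 0.998, 0.001, -0.013]
force: [-27.5, 15.5, 14.8]
finger_gap: -0.001
```

Call:
send_rows(
  motion=[
    {"gripper": 0,"travel": [-4,-0.8,0],"rotation": [0,0,0]},
    {"gripper": 0,"travel": [0,0,0],"rotation": [0,0,0]},
    {"gripper": 0,"travel": [0,0,0],"rotation": [0,0,0]},
  ],
)

```text
t: 3.42
tcp_pos: [0.4342, 0.3353, 0.1408]
tool_rot: [0.059, 0.998, 0.001, -0.017]
force: [-34.5, 20.1, 17.9]
finger_gap: -0.001
```

The force rise shows the lever at its stop, so it is off. I'll back away, rise, and go to look at the bit.

```bash
python3 - <<'E'
from h import *
p,q=np.array([.37,.345,.25]),down(83.4)
plan([.625,.27,.24],down(145),pos=p,rot=q)
E
```

```text
n 10 rot/row [ 0.    0.   -6.16]
{"travel":[-26.2, -4.5, 1.0],"rotation":[0.0, 0.0, -6.16]},
{"travel":[-25.6, -7.3, 1.0],"rotation":[0.0, 0.0, -6.16]},
{"travel":[-24.6, -10.0, 1.0],"rotation":[0.0, 0.0, -6.16]},
{"travel":[-23.4, -12.6, 1.0],"rotation":[0.0, 0.0, -6.16]},
{"travel":[-21.9, -15.0, 1.0],"rotation":[0.0, 0.0, -6.16]},
{"travel":[-20.2, -17.3, 1.0],"rotation":[0.0, 0.0, -6.16]},
{"travel":[-18.2, -19.4, 1.0],"rotation":[0.0, 0.0, -6.16]},
{"travel":[-16.0, -21.2, 1.0],"rotation":[0.0, 0.0, -6.16]},
{"travel":[-13.7, -22.8, 1.0],"rotation":[0.0, 0.0, -6.16]},
{"travel":[-11.1, -24.1, 1.0],"rotation":[0.0, 0.0, -6.16]}
```

Call:
send_rows(
  motion=[
    {"gripper": 0,"travel": [41,4,0],"rotation": [0,0,0]},
    {"gripper": 0,"travel": [41,4,0],"rotation": [0,0,0]},
    {"gripper": 0,"travel": [0,0,-36],"rotation": [0,0,0]},
    {"gripper": 0,"travel": [0,0,-36],"rotation": [0,0,0]},
    {"gripper": 0,"travel": [0,0,-36],"rotation": [0,0,0]},
    {"gripper": 0,"travel": [0,0,0],"rotation": [0,0,0]},
  ],
)

```text
t: 3.92
tcp_pos: [0.3756, 0.3516, 0.2565]
tool_rot: [0.057, 0.998, 0.005, 0.007]
force: [0.8, 1.0, 0.1]
finger_gap: 0.001
```

Call:
send_rows(
  motion=[
    {"gripper": 85,"travel": [-26.2,-4.5,1],"rotation": [0,0,-6.16]},
    {"gripper": 85,"travel": [-25.6,-7.3,1],"rotation": [0,0,-6.16]},
    {"gripper": 85,"travel": [-24.6,-10,1],"rotation": [0,0,-6.16]},
    {"gripper": 85,"travel": [-23.4,-12.6,1],"rotation": [0,0,-6.16]},
    {"gripper": 85,"travel": [-21.9,-15,1],"rotation": [0,0,-6.16]},
    {"gripper": 85,"travel": [-20.2,-17.3,1],"rotation": [0,0,-6.16]},
    {"gripper": 85,"travel": [-18.2,-19.4,1],"rotation": [0,0,-6.16]},
    {"gripper": 85,"travel": [-16,-21.2,1],"rotation": [0,0,-6.16]},
    {"gripper": 85,"travel": [-13.7,-22.8,1],"rotation": [0,0,-6.16]},
    {"gripper": 85,"travel": [-11.1,-24.1,1],"rotation": [0,0,-6.16]},
    {"gripper": 85,"travel": [0,0,0],"rotation": [0,0,0]},
    {"gripper": 85,"travel": [0,0,0],"rotation": [0,0,0]},
  ],
)

```text
t: 4.92
tcp_pos: [0.6278, 0.2726, 0.2384]
tool_rot: [-0.46, 0.888, -0.0, 0.0]
force: [-1.0, 0.3, -0.4]
finger_gap: 0.994
```

```bash
python3 - <<'E'
from h import *
st()
a,c=snap('wrist','w3'); b,d=snap('scene','s2'); 
cv2.imwrite('pics/v3.png',np.hstack([a[:, :],cv2.resize(b[170:280,400:500],(240,264)).copy() if 0 else np.vstack([cv2.resize(b[170:280,400:480],(240,330)),np.zeros((90,240,3),np.uint8)])]))
np.save('c3.npy',c,allow_pickle=True)
E
```

```text
t 4.92 tcp [0.6278 0.2726 0.2384] F [-1.   0.3 -0.4] gap 0.994
tool axes cols
 [[-0.576 -0.818  0.001]
 [-0.818  0.576 -0.   ]
 [-0.    -0.001 -1.   ]] q [ 0.247  0.604  1.263 -0.     1.275 -2.281]
```

View pics/v3.png

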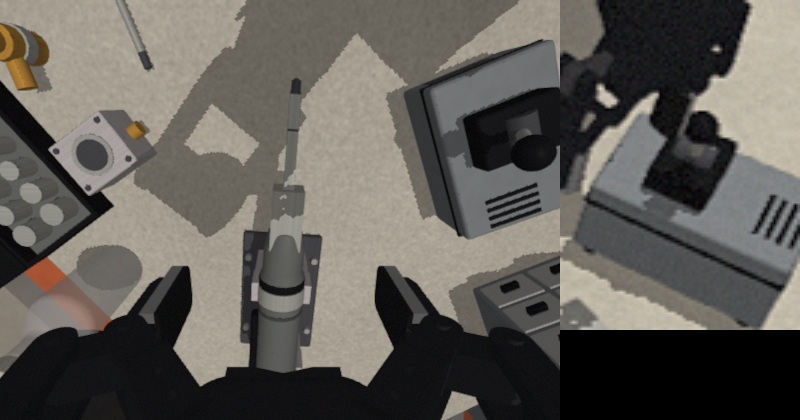

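The wrist view shows the bit tip at (296,80), the chuck mouth's top edge at (289,185) and the cradle straps at (278,290). The lever ball is at (532,153). I'll check its position numerically.

```bash
python3 - <<'E'
from h import *
c=np.load('c3.npy',allow_pickle=True).item()
print('ball on/off proj',proj(c,[.402,.35,.154]),proj(c,[.460,.337,.154]))
a=cv2.imread('pics/w3.png')
k=cv2.resize(a[70:245,235:345],None,fx=5,fy=5,interpolation=cv2.INTER_CUBIC)[:, :]
k=k[:600] ; cv2.imwrite('pics/w3c.png',cv2.resize(a[70:215,245:345],None,fx=4,fy=4,interpolation=cv2.INTER_CUBIC))
g=cv2.cvtColor(a,cv2.COLOR_BGR2GRAY)
for v in range(76,300,8): print(v,g[v,262:318].tolist()) if v in(84,100,124,148,172,196,212,260) else None
E
```

```text
ball on/off proj [617.31694359 121.29134737] [529.67155095 154.45673395]
84 [99, 101, 101, 101, 100, 100, 100, 104, 102, 102, 102, 102, 101, 99, 100, 103, 105, 104, 102, 100, 99, 99, 99, 98, 98, 98, 100, 102, 99, 77, 41, 38, 40, 43, 41, 42, 40, 42, 53, 83, 99, 100, 101, 102, 103, 104, 104, 101, 101, 99, 98, 99, 122, 149, 157, 157]
100 [103, 103, 100, 100, 99, 99, 102, 106, 107, 106, 104, 102, 100, 101, 102, 100, 98, 100, 100, 101, 102, 101, 99, 99, 99, 100, 101, 97, 98, 104, 104, 100, 100, 99, 100, 100, 101, 102, 98, 123, 153, 157, 156, 156, 156, 158, 160, 163, 165, 163, 161, 159, 158, 161, 160, 157]
124 [105, 104, 103, 98, 98, 99, 101, 101, 100, 101, 104, 103, 101, 102, 100, 100, 100, 101, 102, 102, 101, 100, 99, 101, 100, 92, 94, 103, 102, 99, 99, 98, 98, 101, 100, 103, 99, 95, 101, 102, 134, 161, 164, 165, 166, 164, 162, 158, 157, 160, 163, 162, 159, 157, 157, 160]
148 [105, 105, 103, 103, 103, 102, 102, 101, 103, 102, 103, 103, 104, 105, 105, 105, 103, 100, 100, 101, 100, 114, 145, 148, 118, 101, 100, 98, 98, 98, 98, 99, 101, 102, 105, 137, 165, 167, 165, 160, 156, 155, 154, 153,
[... 383 characters left out ...]
1, 102, 97, 93, 96, 96, 98, 97, 96, 96, 105, 136, 151, 149, 148, 149, 126, 94, 95, 94, 96, 98, 100, 97, 93, 92, 93, 96, 97, 96, 94, 95, 96, 95, 105, 138, 157, 158, 157, 156, 156, 158, 160, 161, 161, 161, 161, 161]
212 [104, 106, 105, 105, 103, 103, 103, 104, 105, 98, 94, 94, 96, 96, 97, 96, 95, 95, 94, 95, 93, 93, 94, 94, 94, 95, 94, 96, 98, 98, 97, 94, 92, 93, 95, 96, 94, 95, 94, 93, 94, 124, 156, 163, 164, 165, 161, 158, 157, 157, 157, 160, 162, 163, 164, 164]
260 [76, 59, 59, 62, 68, 72, 72, 76, 78, 81, 82, 84, 86, 88, 89, 88, 91, 92, 91, 94, 94, 95, 95, 95, 96, 96, 97, 95, 95, 94, 92, 91, 90, 90, 88, 87, 85, 82, 79, 75, 68, 77, 90, 90, 81, 64, 64, 54, 47, 82, 125, 144, 145, 143, 129, 92]
```

View pics/w3c.png

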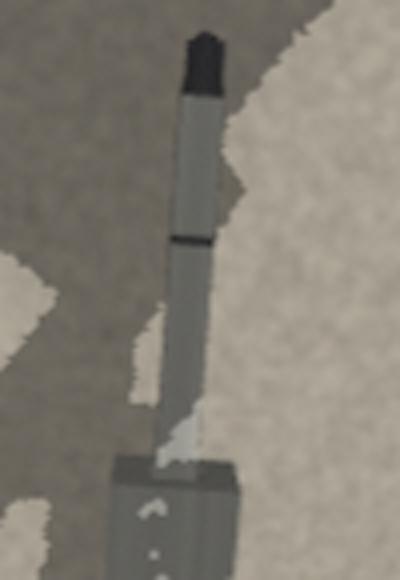

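The ball matches the "off" prediction of (530,154), so the pack is off. The crop gives the bit tip at (296.5,78) and the chuck's front top corners at (273,191) and (305,192.5). It also shows a ring on the shank at (293,130).

```bash
python3 - <<'E'
from h import *
c=np.load('c3.npy',allow_pickle=True).item()
P=lambda u,v,z:onz(c,245+u/4,70+v/4,z)
L,Rr=P(112,483,.1),P(240,490,.1); L2,R2=P(105,580,.1),P(235,580,.1)
print('corner width',np.linalg.norm(L-Rr)); m=(L+Rr)/2; print('mouth',m)
e=(Rr-L); print('front-edge normal yaw',np.degrees(np.arctan2(e[1],e[0]))-90)
for a,b in((L,L2),(Rr,R2)): d=b-a; print('side yaw',np.degrees(np.arctan2(d[1],d[0])),np.linalg.norm(d))
t=P(206,32,.079); 
d=m-t; print('tip',t,'len',np.linalg.norm(d[:2]),'bit yaw',np.degrees(np.arctan2(d[1],d[0])))
r=P(192,240,.088); print('ring',r,np.linalg.norm((r-m)[:2]))
a=cv2.imread('pics/w3.png'); print(proj(c,[.4335,-.005,.02]))
# body rays: plate corners z~.0
for u,v in [(245,232),(320,236),(243,345),(311,346)]: print(onz(c,u,v,.0).round(3))
s1,r1=two(c,(296.5,78),manip.calibration('scene'),(371.3,248.3)); print('tip tri',s1,r1)
E
```

```text
corner width 0.029193643654344806
mouth [0.62270698 0.27355604 0.1       ]
front-edge normal yaw 51.62206831524861
side yaw 50.31689128990253 0.023430166544281476
side yaw 52.99049570840932 0.02172031045328829
tip [0.56122877 0.19733297 0.079     ] len 0.09792612362240169 bit yaw 51.111860172826724
ring [0.58889761 0.23155689 0.088     ] 0.05391661545947844
[ 282.82674446 -227.41831524]
[0.713 0.308 0.   ]
[0.638 0.368 0.   ]
[0.823 0.448 0.   ]
[0.743 0.506 0.   ]
tip tri [0.56090943 0.1984209  0.07491969] 0.002480238375695862
```

```bash
python3 - <<'E'
from h import *
Rt=down(141.6)@R.from_euler('y',-3,degrees=True).as_matrix()
p,q=plan([.6084,.2556,.13],Rt,n=4)
plan([.6084,.2556,.064],n=3,pos=p,rot=q)
E
```

```text
n 4 rot/row [ 0.03 -0.76  0.84]
{"travel":[6.1, 0.9, 27.2],"rotation":[0.03, -0.76, 0.84]},
{"travel":[6.5, 0.8, 27.1],"rotation":[0.03, -0.76, 0.84]},
{"travel":[6.9, 0.8, 27.0],"rotation":[0.03, -0.76, 0.84]},
{"travel":[7.2, 0.7, 26.9],"rotation":[0.03, -0.76, 0.84]}
n 3 rot/row [0. 0. 0.]
{"travel":[1.1, -0.0, 22.0],"rotation":[0.0, 0.0, 0.0]},
... x 3
```

Call:
send_rows(
  motion=[
    {"gripper": 50,"travel": [6.1,0.9,27.2],"rotation": [0,-0.76,0.84]},
    {"gripper": 50,"travel": [6.5,0.8,27.1],"rotation": [0,-0.76,0.84]},
    {"gripper": 50,"travel": [6.9,0.8,27],"rotation": [0,-0.76,0.84]},
    {"gripper": 50,"travel": [7.2,0.7,26.9],"rotation": [0,-0.76,0.84]},
    {"gripper": 50,"travel": [1.1,0,22],"rotation": [0,0,0]},
    {"gripper": 50,"travel": [1.1,0,22],"rotation": [0,0,0]},
    {"gripper": 50,"travel": [1.1,0,22],"rotation": [0,0,0]},
    {"gripper": 50,"travel": [0,0,0],"rotation": [0,0,0]},
  ],
)

```text
t: 5.68
tcp_pos: [0.6047, 0.2558, 0.0604]
tool_rot: [-0.436, 0.9, 0.013, 0.019]
force: [-0.7, 0.8, 0.3]
finger_gap: 0.579
```

Call:
send_rows(
  motion=[
    {"gripper": 0,"travel": [0,0,0],"rotation": [0,0,0]},
    {"gripper": 0,"travel": [0,0,0],"rotation": [0,0,0]},
    {"gripper": 0,"travel": [0,0,0],"rotation": [0,0,0]},
    {"gripper": 0,"travel": [0,0,0],"rotation": [0,0,0]},
    {"gripper": 0,"travel": [0,0,0],"rotation": [0,0,0]},
    {"gripper": 0,"travel": [0,0,0],"rotation": [0,0,0]},
    {"gripper": 0,"travel": [0,0,0],"rotation": [0,0,0]},
  ],
  newtons=40,
)

```text
t: 6.27
tcp_pos: [0.6103, 0.2564, 0.0664]
tool_rot: [-0.435, 0.9, 0.012, 0.025]
force: [-1.5, 0.7, 7.0]
finger_gap: 0.105
```

```bash
python3 - <<'E'
from h import *
st(); snap('wrist','w4'); b,_=snap('scene','s4')
cv2.imwrite('pics/s4c.png',np.hstack([cv2.imread('pics/w4.png')[:, :], cv2.resize(b[210:315,340:400],(240,420))]))
E
```

```text
t 6.27 tcp [0.6103 0.2564 0.0664] F [-1.5  0.7  7. ] gap 0.105
tool axes cols
 [[-0.62  -0.784  0.035]
 [-0.783  0.621  0.044]
 [-0.056 -0.    -0.998]] q [ 0.213  0.764  1.492  0.047  0.843 -2.289]
```

View pics/s4c.png

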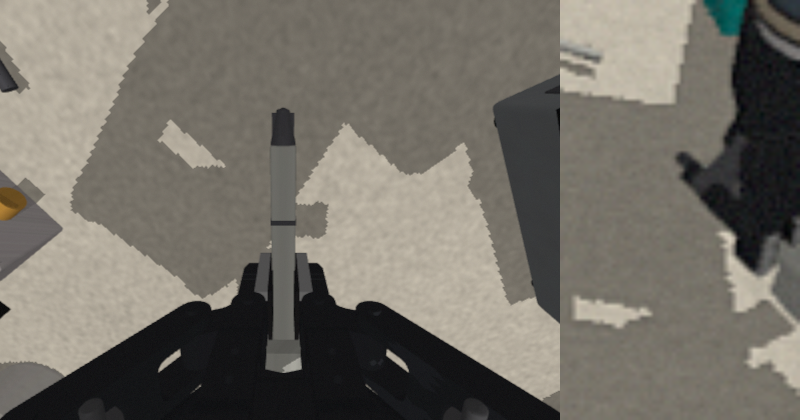

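The fingers hold the bit: the opening is about 9 mm, the bit lies straight along the tool at column 284, and its tip is at (283,110). Next I'll pull it out and lift.

Call:
send_rows(
  motion=[
    {"gripper": 0,"travel": [8,0,-0.5],"rotation": [0,0,0]},
    {"gripper": 0,"travel": [12,0,-0.7],"rotation": [0,0,0]},
    {"gripper": 0,"travel": [12,0,-0.7],"rotation": [0,0,0]},
    {"gripper": 0,"travel": [12,0,-0.7],"rotation": [0,0,0]},
    {"gripper": 0,"travel": [12,0,-0.7],"rotation": [0,0,0]},
    {"gripper": 0,"travel": [12,0,-0.7],"rotation": [0,0,0]},
    {"gripper": 0,"travel": [10,0,-0.6],"rotation": [0,0,0]},
    {"gripper": 0,"travel": [0,0,0],"rotation": [0,0,0]},
    {"gripper": 0,"travel": [-1,0,-20],"rotation": [0,0,0]},
    {"gripper": 0,"travel": [-1,0,-20],"rotation": [0,0,0]},
    {"gripper": 0,"travel": [0,0,0],"rotation": [0,0,0]},
    {"gripper": 0,"travel": [0,0,0],"rotation": [0,0,0]},
  ],
  newtons=60,
)

```text
t: 7.37
tcp_pos: [0.5618, 0.1948, 0.1059]
tool_rot: [-0.435, 0.9, 0.012, 0.025]
force: [0.1, -0.1, -1.1]
finger_gap: 0.099
```

```bash
python3 - <<'E'
from h import *
s,r=st(); a,c=snap('wrist','w5'); snap('scene','s5')
p=np.array(s['tcp_pos'])
for z in(-.015,-.019,-.023,-.027): print(z,proj(c,p+r@[.075,0,z]),proj(c,p+r@[.061,0,z-.005]))
g=cv2.cvtColor(a,cv2.COLOR_BGR2GRAY)
print(g[90:160,284].tolist())
print(np.asarray(g[180,262:306]).tolist())
# rotate upright + half turn
Rt=down(51.6-90)
q=r.copy(); print('euler diff to down(141.6) ',np.degrees(R.from_matrix(q.T@down(141.6)).as_rotvec()))
E
```

```text
t 7.37 tcp [0.5618 0.1948 0.1059] F [ 0.1 -0.1 -1.1] gap 0.099
tool axes cols
 [[-0.62  -0.784  0.035]
 [-0.783  0.621  0.043]
 [-0.055 -0.001 -0.998]] q [ 0.127  0.639  1.651  0.053  0.812 -2.381]
-0.015 [285.12783167 111.59178301] [285.12984893 150.11763297]
-0.019 [285.20165769 111.81709898] [285.20403881 151.58507528]
-0.023 [285.2803786  112.05735411] [285.28316829 153.15022057]
-0.027 [285.36449792 112.31408509] [285.36774768 154.82316254]
[113, 111, 113, 113, 113, 114, 115, 114, 114, 113, 112, 110, 111, 109, 110, 111, 113, 99, 46, 43, 46, 48, 47, 47, 46, 45, 46, 47, 46, 47, 47, 45, 46, 46, 46, 45, 46, 48, 48, 48, 49, 46, 47, 47, 46, 47, 46, 49, 49, 50, 48, 50, 50, 49, 49, 58, 81, 101, 102, 103, 104, 104, 103, 103, 103, 103, 103, 103, 103, 102]
[113, 112, 111, 110, 109, 110, 110, 108, 101, 102, 106, 107, 107, 107, 105, 105, 105, 103, 102, 103, 102, 104, 103, 102, 102, 104, 104, 104, 105, 106, 107, 107, 104, 129, 168, 185, 187, 187, 186, 183, 180, 178, 178, 178]
euler diff to down(141.6)  [-0.036602    3.16383887  0.03708387]
```

View pics/w5.png

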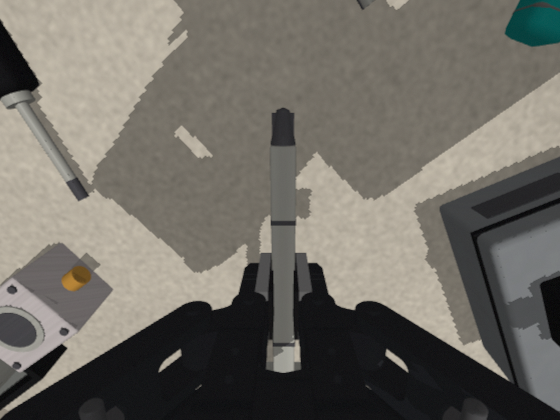

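The wrist view shows the whole bit out and held: tip at (283,108), shoulder at row 146, ring at row 222, with the pack at right. It sits about 1.6 mm off-centre towards the cross end. I'll level it and make the half turn.

Call:
send_rows(
  motion=[
    {"gripper": 0,"travel": [0,0,0],"rotation": [0,3.16,0]},
    {"gripper": 0,"travel": [0,0,0],"rotation": [0,0,6.9]},
    {"gripper": 0,"travel": [0,0,0],"rotation": [0,0,6.9]},
    {"gripper": 0,"travel": [0,0,0],"rotation": [0,0,6.9]},
    {"gripper": 0,"travel": [0,0,0],"rotation": [0,0,6.9]},
    {"gripper": 0,"travel": [0,0,0],"rotation": [0,0,6.9]},
    {"gripper": 0,"travel": [0,0,0],"rotation": [0,0,6.9]},
    {"gripper": 0,"travel": [0,0,0],"rotation": [0,0,6.9]},
    {"gripper": 0,"travel": [0,0,0],"rotation": [0,0,6.9]},
    {"gripper": 0,"travel": [0,0,0],"rotation": [0,0,6.9]},
    {"gripper": 0,"travel": [0,0,0],"rotation": [0,0,6.9]},
    {"gripper": 0,"travel": [0,0,0],"rotation": [0,0,6.9]},
  ],
)

```text
t: 8.47
tcp_pos: [0.5597, 0.1945, 0.1034]
tool_rot: [0.213, 0.977, -0.001, -0.002]
force: [-0.1, 0.3, -0.9]
finger_gap: 0.099
```

Call:
send_rows(
  motion=[
    {"gripper": 0,"travel": [0,0,0],"rotation": [0,0,6.9]},
    {"gripper": 0,"travel": [0,0,0],"rotation": [0,0,6.9]},
    {"gripper": 0,"travel": [0,0,0],"rotation": [0,0,6.9]},
    {"gripper": 0,"travel": [0,0,0],"rotation": [0,0,6.9]},
    {"gripper": 0,"travel": [0,0,0],"rotation": [0,0,6.9]},
    {"gripper": 0,"travel": [0,0,0],"rotation": [0,0,6.9]},
    {"gripper": 0,"travel": [0,0,0],"rotation": [0,0,6.9]},
    {"gripper": 0,"travel": [0,0,0],"rotation": [0,0,6.9]},
    {"gripper": 0,"travel": [0,0,0],"rotation": [0,0,6.9]},
    {"gripper": 0,"travel": [0,0,0],"rotation": [0,0,6.9]},
    {"gripper": 0,"travel": [0,0,0],"rotation": [0,0,6.9]},
    {"gripper": 0,"travel": [0,0,0],"rotation": [0,0,6.9]},
  ],
)

```text
t: 9.47
tcp_pos: [0.5597, 0.1945, 0.1035]
tool_rot: [0.806, 0.592, -0.002, -0.001]
force: [0.8, 0.6, -1.6]
finger_gap: 0.102
```

Call:
send_rows(
  motion=[
    {"gripper": 0,"travel": [0,0,0],"rotation": [0,0,6.9]},
    {"gripper": 0,"travel": [0,0,0],"rotation": [0,0,6.9]},
    {"gripper": 0,"travel": [0,0,0],"rotation": [0,0,0.6]},
    {"gripper": 0,"travel": [0,0,0],"rotation": [0,0,0]},
    {"gripper": 0,"travel": [0,0,0],"rotation": [0,0,0]},
  ],
)

```text
t: 9.88
tcp_pos: [0.5602, 0.1945, 0.1042]
tool_rot: [0.872, 0.49, -0.002, -0.001]
force: [-0.2, 1.0, -1.3]
finger_gap: 0.097
```

```bash
python3 - <<'E'
from h import *
s,r=st(); a,c=snap('wrist','w6'); b,d=snap('scene','s6')
p=np.array(s['tcp_pos'])
print('scene pred ends, level:',proj(d,p+r@[.0766,0,-.019]),proj(d,p+r@[-.0734,0,-.019]))
cv2.imwrite('pics/v6.png',np.hstack([a[:, 140:420],cv2.resize(b[200:305,320:440],(480,420))]))
print('err to down(-38.4)',np.degrees(R.from_matrix(r.T@down(-38.4)).as_rotvec()))
E
```

```text
t 9.88 tcp [0.5602 0.1945 0.1042] F [-0.2  1.  -1.3] gap 0.097
tool axes cols
 [[ 0.52   0.854 -0.004]
 [ 0.854 -0.52  -0.001]
 [-0.003 -0.003 -1.   ]] q [ 0.146  0.654  1.617 -0.     0.874  0.693]
scene pred ends, level: [398.59176858 254.35569465] [350.1516064  214.49296419]
err to down(-38.4) [-0.15861811  0.17476568  7.07819678]
```

View pics/v6.png

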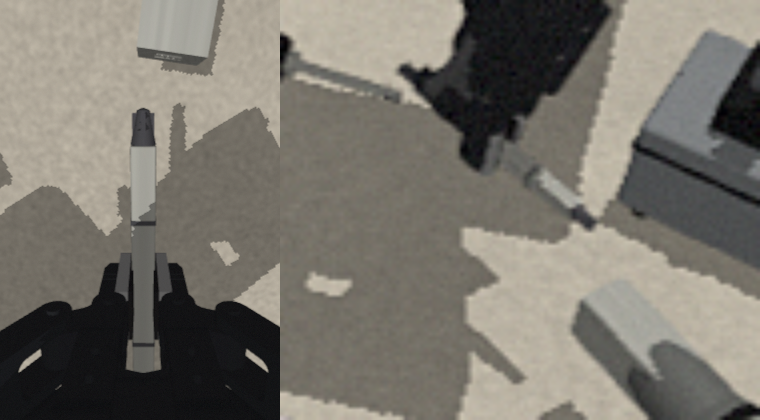

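The view shows the cross end now pointing at the chuck, at wrist (283,108) and scene (398.7,255.5). The level prediction was (398.6,254.4), so the bit is level. The yaw is 7° short, so I'll correct it and line up in front of the mouth.

Call:
send_rows(
  motion=[
    {"gripper": 0,"travel": [0,0,0],"rotation": [-0.15,0.17,4]},
    {"gripper": 0,"travel": [0,0,0],"rotation": [0,0,3.1]},
    {"gripper": 0,"travel": [9,0,18],"rotation": [0,0,0]},
    {"gripper": 0,"travel": [0,0,18],"rotation": [0,0,0]},
    {"gripper": 0,"travel": [0,0,0],"rotation": [0,0,0]},
    {"gripper": 0,"travel": [0,0,0],"rotation": [0,0,0]},
  ],
)

```text
t: 10.48
tcp_pos: [0.5653, 0.2014, 0.0682]
tool_rot: [0.901, 0.434, -0.001, -0.0]
force: [-1.3, -0.2, -0.3]
finger_gap: 0.1
```

```bash
python3 - <<'E'
from h import *
s,r=st(); a,c=snap('wrist','w7')
p=np.array(s['tcp_pos']); xh=np.array([np.cos(np.radians(51.6)),np.sin(np.radians(51.6)),0])
for n,m in (('A',[.6227,.2736]),('B',[.6236,.2732])): d=np.array(m+[.085])-p; print(n,'along',d@xh,'lat(left+)',xh[0]*d[1]-xh[1]*d[0])
print('err',np.degrees(R.from_matrix(r.T@down(-38.4)).as_rotvec()))
M=np.array([.6231,.2734,.085]); yh=np.array([-xh[1],xh[0],0]); zh=np.array([0,0,1])
for a1,b1 in((-15,15),(15,15),(-15,-15),(15,-15),(0,0)): print(a1,b1,proj(c,M+yh*a1/1e3+zh*b1/1e3).round(1))
print('tip',proj(c,p+r@[.0766,0,-.019]))
cv2.imwrite('pics/w7c.png',cv2.resize(a[0:180,200:380],(600,600),interpolation=cv2.INTER_CUBIC))
E
```

```text
t 10.48 tcp [0.5653 0.2014 0.0682] F [-1.3 -0.2 -0.3] gap 0.1
tool axes cols
 [[ 0.623  0.782 -0.002]
 [ 0.782 -0.623 -0.   ]
 [-0.001 -0.001 -1.   ]] q [0.156 0.716 1.618 0.    0.81  0.828]
A along 0.09222124784666626 lat(left+) -0.0001675978378573445
B along 0.0924668034659864 lat(left+) -0.0011213810615619407
err [-0.06743985  0.067079   -0.12026477]
-15 15 [328.9  60.7]
15 15 [234.5  60.9]
-15 -15 [318.9  70.3]
15 -15 [245.3  70.5]
0 0 [281.9  66.2]
tip [280.86936109 111.48583381]
```

View pics/w7c.png

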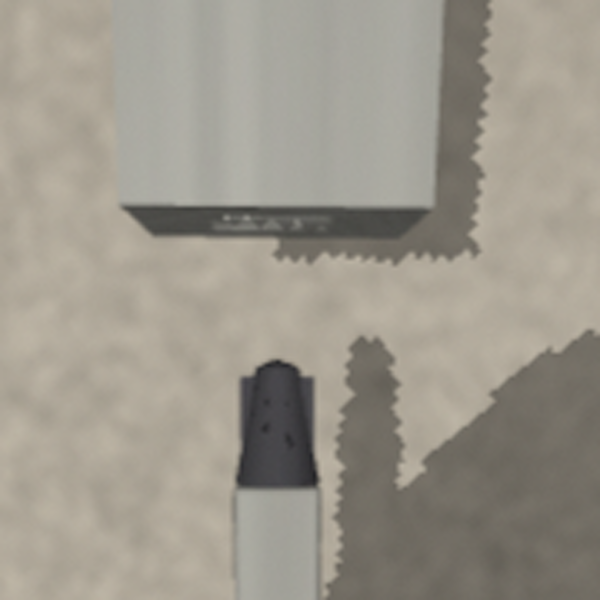

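The crop shows the mouth centre at column 283.5 and the bit's centre line at 283.1, less than 0.2 mm apart, with parallel edges. I'll start the insertion.

Call:
send_rows(
  motion=[
    {"gripper": 0,"travel": [8,0,0],"rotation": [0,0,0]},
    {"gripper": 0,"travel": [8,0,0],"rotation": [0,0,0]},
    {"gripper": 0,"travel": [6,0,0],"rotation": [0,0,0]},
    {"gripper": 0,"travel": [6,0,0],"rotation": [0,0,0]},
    {"gripper": 0,"travel": [0,0,0],"rotation": [0,0,0]},
    {"gripper": 0,"travel": [0,0,0],"rotation": [0,0,0]},
  ],
)

```text
t: 11.03
tcp_pos: [0.5841, 0.224, 0.0693]
tool_rot: [0.901, 0.434, 0.001, 0.0]
force: [-0.3, 0.6, -1.8]
finger_gap: 0.1
```

Call:
send_rows(
  motion=[
    {"gripper": 0,"travel": [3,0,0],"rotation": [0,0,0]},
    {"gripper": 0,"travel": [3,0,0],"rotation": [0,0,0]},
    {"gripper": 0,"travel": [3,0,0],"rotation": [0,0,0]},
    {"gripper": 0,"travel": [0,0,0],"rotation": [0,0,0]},
    {"gripper": 0,"travel": [0,0,0],"rotation": [0,0,0]},
  ],
)

```text
t: 11.45
tcp_pos: [0.5895, 0.2306, 0.069]
tool_rot: [0.901, 0.434, 0.001, 0.0]
force: [0.1, 0.4, -0.8]
finger_gap: 0.102
```

```bash
python3 - <<'E'
from h import *
s,r=st(); a,c=snap('wrist','w8'); cv2.imwrite('pics/w8c.png',a[0:300,150:420])
E
```

```text
t 11.45 tcp [0.5895 0.2306 0.069 ] F [ 0.1  0.4 -0.8] gap 0.102
tool axes cols
 [[ 0.623  0.782  0.001]
 [ 0.782 -0.623  0.   ]
 [ 0.001  0.001 -1.   ]] q [0.197 0.745 1.532 0.    0.864 0.87 ]
```

The shank has entered the bore with no contact force. I'll go on in.

Call:
send_rows(
  motion=[
    {"gripper": 0,"travel": [4,0,0],"rotation": [0,0,0]},
    {"gripper": 0,"travel": [4,0,0],"rotation": [0,0,0]},
    {"gripper": 0,"travel": [4,0,0],"rotation": [0,0,0]},
    {"gripper": 0,"travel": [4,0,0],"rotation": [0,0,0]},
    {"gripper": 0,"travel": [4,0,0],"rotation": [0,0,0]},
    {"gripper": 0,"travel": [4,0,0],"rotation": [0,0,0]},
    {"gripper": 0,"travel": [0,0,0],"rotation": [0,0,0]},
    {"gripper": 0,"travel": [0,0,0],"rotation": [0,0,0]},
  ],
)

```text
t: 12.17
tcp_pos: [0.6044, 0.2495, 0.069]
tool_rot: [0.901, 0.434, 0.001, 0.0]
force: [-0.6, 0.1, -1.8]
finger_gap: 0.104
```

Call:
send_rows(
  motion=[
    {"gripper": 0,"travel": [2.5,0,0],"rotation": [0,0,0]},
    {"gripper": 0,"travel": [2.5,0,0],"rotation": [0,0,0]},
    {"gripper": 0,"travel": [0,0,0],"rotation": [0,0,0]},
    {"gripper": 0,"travel": [0,0,0],"rotation": [0,0,0]},
  ],
)

```text
t: 12.5
tcp_pos: [0.6072, 0.253, 0.069]
tool_rot: [0.901, 0.434, 0.0, 0.0]
force: [-0.1, -0.6, -0.2]
finger_gap: 0.1
```

Call:
send_rows(
  motion=[
    {"gripper": 0,"travel": [2,0,0],"rotation": [0,0,0]},
    {"gripper": 0,"travel": [2,0,0],"rotation": [0,0,0]},
    {"gripper": 0,"travel": [0,0,0],"rotation": [0,0,0]},
    {"gripper": 0,"travel": [0,0,0],"rotation": [0,0,0]},
  ],
)

```text
t: 12.83
tcp_pos: [0.6071, 0.2536, 0.0685]
tool_rot: [0.901, 0.434, -0.004, 0.001]
force: [-4.5, -8.3, 1.6]
finger_gap: 0.097
```

```bash
python3 - <<'E'
from h import *
s,r=st(); a,c=snap('wrist','w9'); cv2.imwrite('pics/w9c.png',a[0:300,150:420])
E
```

```text
t 12.83 tcp [0.6071 0.2536 0.0685] F [-4.5 -8.3  1.6] gap 0.097
tool axes cols
 [[ 0.623  0.782 -0.006]
 [ 0.782 -0.623 -0.005]
 [-0.007 -0.002 -1.   ]] q [ 0.228  0.773  1.456 -0.004  0.919  0.903]
```

View pics/w9c.png

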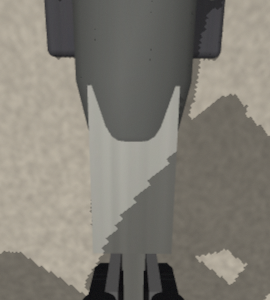

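The view shows the fingers right in front of the chuck and the shank inside it. The 9 N contact came at the predicted home position. I'll seat it a little harder, release, and then probe the outer end with closed fingers.

Call:
send_rows(
  motion=[
    {"gripper": 0,"travel": [2.5,0,0],"rotation": [0,0,0]},
    {"gripper": 0,"travel": [2.5,0,0],"rotation": [0,0,0]},
    {"gripper": 0,"travel": [0,0,0],"rotation": [0,0,0]},
    {"gripper": 0,"travel": [0,0,0],"rotation": [0,0,0]},
  ],
)

```text
t: 13.22
tcp_pos: [0.6069, 0.2541, 0.0679]
tool_rot: [0.901, 0.434, -0.009, 0.002]
force: [-9.7, -16.5, 5.0]
finger_gap: 0.102
```

Call:
send_rows(
  motion=[
    {"gripper": 0,"travel": [-5,0,0],"rotation": [0,0,0]},
    {"gripper": 0,"travel": [-2,0,0],"rotation": [0,0,0]},
    {"gripper": 45,"travel": [0,0,0],"rotation": [0,0,0]},
    {"gripper": 45,"travel": [0,0,0],"rotation": [0,0,0]},
    {"gripper": 45,"travel": [0,0,0],"rotation": [0,0,0]},
    {"gripper": 45,"travel": [0,0,0],"rotation": [0,0,0]},
    {"gripper": 45,"travel": [0,0,-20],"rotation": [0,0,0]},
    {"gripper": 45,"travel": [0,0,-40],"rotation": [0,0,0]},
    {"gripper": 0,"travel": [-38,0,0],"rotation": [0,0,0]},
    {"gripper": 0,"travel": [-38,0,0],"rotation": [0,0,0]},
    {"gripper": 0,"travel": [-36,0,0],"rotation": [0,0,0]},
    {"gripper": 0,"travel": [0,0,0],"rotation": [0,0,0]},
  ],
)

```text
t: 14.22
tcp_pos: [0.5326, 0.1639, 0.1286]
tool_rot: [0.901, 0.433, -0.004, -0.001]
force: [-0.6, 0.3, 0.3]
finger_gap: -0.001
```

Call:
send_rows(
  motion=[
    {"gripper": 0,"travel": [0,0,0],"rotation": [0,0,0]},
    {"gripper": 0,"travel": [0,0,0],"rotation": [0,0,0]},
    {"gripper": 0,"travel": [0,0,30],"rotation": [0,0,0]},
    {"gripper": 0,"travel": [0,0,30],"rotation": [0,0,0]},
    {"gripper": 0,"travel": [0,0,0],"rotation": [0,0,0]},
    {"gripper": 0,"travel": [0,0,0],"rotation": [0,0,0]},
  ],
)

```text
t: 14.72
tcp_pos: [0.5389, 0.168, 0.0677]
tool_rot: [0.901, 0.434, -0.0, -0.0]
force: [0.9, 0.9, -0.1]
finger_gap: -0.003
```

```bash
python3 - <<'E'
from h import *
s,r=st(); p=np.array(s['tcp_pos']); xh=np.array([np.cos(np.radians(51.6)),np.sin(np.radians(51.6)),0]); d=np.array([.6236,.2732,.085])-p; print('along',d@xh,'lat',xh[0]*d[1]-xh[1]*d[0])
print(np.degrees(R.from_matrix(r.T@down(-38.4)).as_rotvec()))
E
```

```text
t 14.72 tcp [0.5389 0.168  0.0677] F [ 0.9  0.9 -0.1] gap -0.003
tool axes cols
 [[ 0.623  0.783 -0.001]
 [ 0.783 -0.623  0.   ]
 [-0.001 -0.001 -1.   ]] q [1.040e-01 6.850e-01 1.711e+00 1.000e-03 7.470e-01 7.760e-01]
along 0.1350031162066227 lat -0.0010318905969253916
[-0.05950303  0.02958306 -0.10449751]
```

Call:
send_rows(
  motion=[
    {"gripper": 0,"travel": [10,0,0],"rotation": [0,0,0]},
    {"gripper": 0,"travel": [10,0,0],"rotation": [0,0,0]},
    {"gripper": 0,"travel": [0,0,0],"rotation": [0,0,0]},
    {"gripper": 0,"travel": [0,0,0],"rotation": [0,0,0]},
  ],
)

```text
t: 15.05
tcp_pos: [0.5532, 0.1839, 0.0705]
tool_rot: [0.901, 0.435, 0.003, 0.001]
force: [0.4, 0.7, 0.1]
finger_gap: -0.001
```

Call:
send_rows(
  motion=[
    {"gripper": 0,"travel": [3,0,0],"rotation": [0,0,0]},
    {"gripper": 0,"travel": [3,0,0],"rotation": [0,0,0]},
    {"gripper": 0,"travel": [0,0,0],"rotation": [0,0,0]},
    {"gripper": 0,"travel": [0,0,0],"rotation": [0,0,0]},
  ],
)

```text
t: 15.38
tcp_pos: [0.5552, 0.1875, 0.0692]
tool_rot: [0.901, 0.434, 0.001, 0.0]
force: [-0.1, -0.3, 0.2]
finger_gap: -0.0
```

Call:
send_rows(
  motion=[
    {"gripper": 0,"travel": [3,0,0],"rotation": [0,0,0]},
    {"gripper": 0,"travel": [2,0,0],"rotation": [0,0,0]},
    {"gripper": 0,"travel": [0,0,0],"rotation": [0,0,0]},
    {"gripper": 0,"travel": [0,0,0],"rotation": [0,0,0]},
  ],
)

```text
t: 15.72
tcp_pos: [0.5546, 0.1891, 0.0681]
tool_rot: [0.901, 0.434, -0.004, 0.0]
force: [-5.0, -7.4, 2.6]
finger_gap: -0.005
```

Contact came at 108.8 mm from the mouth. The expected value was 98 mm of bit plus about 11 mm of finger half-width, so the bit is fully home with the flat blade out. Now I'll retreat and go round to the lever's far side.

Call:
send_rows(
  motion=[
    {"gripper": 0,"travel": [-30,0,0],"rotation": [0,0,0]},
    {"gripper": 0,"travel": [0,0,-38],"rotation": [0,0,0]},
    {"gripper": 0,"travel": [0,0,-38],"rotation": [0,0,0]},
    {"gripper": 0,"travel": [0,0,-38],"rotation": [0,0,0]},
    {"gripper": 0,"travel": [0,0,-30],"rotation": [0,0,0]},
    {"gripper": 0,"travel": [0,0,0],"rotation": [0,0,0]},
    {"gripper": 0,"travel": [0,0,0],"rotation": [0,0,0]},
  ],
)

```text
t: 16.3
tcp_pos: [0.5408, 0.1681, 0.2153]
tool_rot: [0.901, 0.434, 0.003, 0.001]
force: [-0.4, -0.5, -0.7]
finger_gap: -0.0
```

```bash
python3 - <<'E'
from h import *
s,r=st()
p,q=plan([.504,.327,.215],down(-103),n=11)
plan(p+[0,0,-.074],n=2,pos=p,rot=q)
plan(np.array([.424,.345,.141]),n=8,pos=p+[0,0,-.074],rot=q)
E
```

```text
t 16.3 tcp [0.5408 0.1681 0.2153] F [-0.4 -0.5 -0.7] gap -0.0
tool axes cols
 [[ 0.624  0.782  0.007]
 [ 0.782 -0.624  0.001]
 [ 0.005  0.005 -1.   ]] q [0.104 0.465 1.604 0.    1.065 0.777]
n 11 rot/row [ 0.01 -0.04  5.86]
{"travel":[9.2, -11.6, 0.0],"rotation":[0.01, -0.04, 5.86]},
{"travel":[8.0, -12.5, 0.0],"rotation":[0.01, -0.04, 5.86]},
{"travel":[6.7, -13.3, 0.0],"rotation":[0.01, -0.04, 5.86]},
{"travel":[5.3, -13.9, 0.0],"rotation":[0.01, -0.04, 5.86]},
{"travel":[3.8, -14.3, 0.0],"rotation":[0.01, -0.04, 5.86]},
{"travel":[2.3, -14.6, 0.0],"rotation":[0.01, -0.04, 5.86]},
{"travel":[0.8, -14.8, 0.0],"rotation":[0.01, -0.04, 5.86]},
{"travel":[-0.7, -14.8, 0.0],"rotation":[0.01, -0.04, 5.86]},
{"travel":[-2.2, -14.7, 0.0],"rotation":[0.01, -0.04, 5.86]},
{"travel":[-3.7, -14.4, 0.0],"rotation":[0.01, -0.04, 5.86]},
{"travel":[-5.1, -13.9, 0.0],"rotation":[0.01, -0.04, 5.86]}
n 2 rot/row [0. 0. 0.]
{"travel":[0.0, 0.0, 37.0],"rotation":[0.0, 0.0, 0.0]},
... x 2
n 8 rot/row [0. 0. 0.]
{"travel":[-10.2, 0.1, 0.0],"rotation":[0.0, 0.0, 0.0]},
... x 8
```

Call:
send_rows(
  motion=[
    {"gripper": 0,"travel": [9.2,-11.6,0],"rotation": [0,0,5.86]},
    {"gripper": 0,"travel": [8,-12.5,0],"rotation": [0,0,5.86]},
    {"gripper": 0,"travel": [6.7,-13.3,0],"rotation": [0,0,5.86]},
    {"gripper": 0,"travel": [5.3,-13.9,0],"rotation": [0,0,5.86]},
    {"gripper": 0,"travel": [3.8,-14.3,0],"rotation": [0,0,5.86]},
    {"gripper": 0,"travel": [2.3,-14.6,0],"rotation": [0,0,5.86]},
    {"gripper": 0,"travel": [0.8,-14.8,0],"rotation": [0,0,5.86]},
    {"gripper": 0,"travel": [-0.7,-14.8,0],"rotation": [0,0,5.86]},
    {"gripper": 0,"travel": [-2.2,-14.7,0],"rotation": [0,0,5.86]},
    {"gripper": 0,"travel": [-3.7,-14.4,0],"rotation": [0,0,5.86]},
    {"gripper": 0,"travel": [-5.1,-13.9,0],"rotation": [0,0,5.86]},
    {"gripper": 0,"travel": [0,0,0],"rotation": [0,0,0]},
  ],
)

```text
t: 17.3
tcp_pos: [0.5007, 0.3287, 0.2109]
tool_rot: [0.994, -0.113, -0.001, 0.0]
force: [-0.0, -0.7, 0.6]
finger_gap: 0.001
```

Call:
send_rows(
  motion=[
    {"gripper": 0,"travel": [0,0,0],"rotation": [0,0,0]},
    {"gripper": 0,"travel": [0,0,37],"rotation": [0,0,0]},
    {"gripper": 0,"travel": [0,0,37],"rotation": [0,0,0]},
    {"gripper": 0,"travel": [0,0,0],"rotation": [0,0,0]},
    {"gripper": 0,"travel": [0,0,0],"rotation": [0,0,0]},
  ],
)

```text
t: 17.72
tcp_pos: [0.5009, 0.3252, 0.1367]
tool_rot: [0.994, -0.113, -0.002, 0.002]
force: [-0.7, 0.1, 0.7]
finger_gap: -0.001
```

```bash
python3 - <<'E'
from h import *
s,r=st(); a,c=snap('wrist','w10'); print(proj(c,[.46,.337,.154]))
plan(np.array([.424,.345,.141]),n=8)
E
```

```text
t 17.72 tcp [0.5009 0.3252 0.1367] F [-0.7  0.1  0.7] gap -0.001
tool axes cols
 [[ 0.974 -0.225 -0.005]
 [-0.225 -0.974 -0.003]
 [-0.004  0.004 -1.   ]] q [ 3.890e-01  6.120e-01  1.585e+00 -1.000e-03  9.500e-01  2.187e+00]
[279.00760434 365.09135262]
n 8 rot/row [0. 0. 0.]
{"travel":[-10.1, -0.1, -0.3],"rotation":[0.0, 0.0, 0.0]},
... x 8
```

Call:
send_rows(
  motion=[
    {"gripper": 0,"travel": [-10,0,-0.4],"rotation": [0,0,0]},
    {"gripper": 0,"travel": [-10,0,-0.4],"rotation": [0,0,0]},
    {"gripper": 0,"travel": [-10,0,-0.4],"rotation": [0,0,0]},
    {"gripper": 0,"travel": [-10,0,-0.4],"rotation": [0,0,0]},
    {"gripper": 0,"travel": [-10,0,-0.4],"rotation": [0,0,0]},
    {"gripper": 0,"travel": [-10,0,-0.4],"rotation": [0,0,0]},
    {"gripper": 0,"travel": [-10,0,-0.4],"rotation": [0,0,0]},
    {"gripper": 0,"travel": [0,0,0],"rotation": [0,0,0]},
    {"gripper": 0,"travel": [0,0,0],"rotation": [0,0,0]},
  ],
)

```text
t: 18.52
tcp_pos: [0.4328, 0.3428, 0.1415]
tool_rot: [0.994, -0.113, -0.0, 0.0]
force: [-0.4, -0.6, -0.1]
finger_gap: -0.0
```

Call:
send_rows(
  motion=[
    {"gripper": 0,"travel": [-5,0,0],"rotation": [0,0,0]},
    {"gripper": 0,"travel": [-5,0,0],"rotation": [0,0,0]},
    {"gripper": 0,"travel": [-3,0,0],"rotation": [0,0,0]},
    {"gripper": 0,"travel": [0,0,0],"rotation": [0,0,0]},
    {"gripper": 0,"travel": [0,0,0],"rotation": [0,0,0]},
  ],
)

```text
t: 18.93
tcp_pos: [0.4228, 0.3455, 0.1416]
tool_rot: [0.994, -0.113, 0.002, -0.0]
force: [4.1, -1.4, -3.2]
finger_gap: -0.002
```

Call:
send_rows(
  motion=[
    {"gripper": 0,"travel": [-4,0,0],"rotation": [0,0,0]},
    {"gripper": 0,"travel": [-4,0,0],"rotation": [0,0,0]},
    {"gripper": 0,"travel": [0,0,0],"rotation": [0,0,0]},
    {"gripper": 0,"travel": [0,0,0],"rotation": [0,0,0]},
  ],
)

```text
t: 19.27
tcp_pos: [0.4225, 0.3459, 0.1419]
tool_rot: [0.994, -0.112, 0.009, -0.0]
force: [19.5, -9.6, -11.0]
finger_gap: 0.0
```

The stop force was reached again, so the pack is on. I'll retreat upward and fit the arm's kinematics from the logged samples, to plan the standing-up motion.

Call:
send_rows(
  motion=[
    {"gripper": 0,"travel": [36,0,0],"rotation": [0,0,0]},
    {"gripper": 0,"travel": [20,0,0],"rotation": [0,0,0]},
    {"gripper": 0,"travel": [0,0,-38],"rotation": [0,0,0]},
    {"gripper": 0,"travel": [0,0,-38],"rotation": [0,0,0]},
    {"gripper": 0,"travel": [0,0,-38],"rotation": [0,0,0]},
    {"gripper": 85,"travel": [0,0,-20],"rotation": [0,0,0]},
    {"gripper": 85,"travel": [0,0,0],"rotation": [0,0,0]},
    {"gripper": 85,"travel": [0,0,0],"rotation": [0,0,0]},
  ],
)

```text
t: 19.93
tcp_pos: [0.4679, 0.335, 0.2768]
tool_rot: [0.994, -0.114, 0.001, -0.001]
force: [0.1, 0.4, -0.0]
finger_gap: 0.42
```

```bash
cat > kin.py <<'E'
import numpy as np
from scipy.spatial.transform import Rotation as R
from scipy.optimize import least_squares
rz=lambda a:R.from_rotvec([0,0,a]); ry=lambda a:R.from_rotvec([0,a,0])
def fk(q,k):
    a,b,L1,L2,d,h,e=k
    A=rz(q[0]); B=A*ry(q[1]); C=B*ry(q[2]); D=C*rz(q[3])*ry(q[4]); E=D*rz(q[5]+np.pi/2)
    p=A.apply([a,b,h])+B.apply([0,0,L1])+C.apply([e,0,L2])+D.apply([0,0,d]); return p,E
S=[([.971,.528,1.434,0,1.181,-.179],[.2549,.5699,.2304]),([.581,.353,1.752,.001,1.036,-.873],[.3422,.3577,.2314]),
([.456,.552,1.708,.001,.884,-1.0],[.4334,.3363,.141]),([.247,.604,1.263,0,1.275,-2.281],[.6278,.2726,.2384]),([.213,.764,1.492,.047,.843,-2.289],[.6103,.2564,.0664]),
([.127,.639,1.651,.053,.812,-2.381],[.5618,.1948,.1059]),([.156,.716,1.618,0,.81,.828],[.5653,.2014,.0682]),([.228,.773,1.456,-.004,.919,.903],[.6071,.2536,.0685]),([.104,.465,1.604,0,1.065,.777],[.5408,.1681,.2153])]
f=lambda k:np.ravel([fk(q,k)[0]-p for q,p in S])
sol=least_squares(f,[0,.1,.45,.45,.2,.3,0],loss='soft_l1',f_scale=.002); K=sol.x
def ik(p,Rm,q0):
    g=lambda q:np.r_[(fk(q,K)[0]-p)*5,(fk(q,K)[1].inv()*R.from_matrix(Rm)).as_rotvec()]
    lo=[-3.08,-.75,.22,-1.43,0,-2.85];hi=[3.08,2.2,2.44,4.57,2.65,2.85]
    s=least_squares(g,np.clip(q0,np.array(lo)+.01,np.array(hi)-.01),bounds=(lo,hi)); return s.x,np.abs(s.fun).max()
if __name__=='__main__':
    from h import *
    print(K.round(4),np.abs(sol.fun).max()); 
    s,r=st(); p,E=fk(s['q'],K); print('now err',p-s['tcp_pos'],np.degrees((E.inv()*R.from_matrix(r)).as_rotvec()))
    p,E=fk(S[5][0],K); print(E.as_matrix().round(3))
E
python3 kin.py
```

```text
[0.     0.111  0.5881 0.3917 0.2951 0.2726 0.1142] 0.0004434582021758393
t 19.93 tcp [0.4679 0.335  0.2768] F [ 0.1  0.4 -0. ] gap 0.42
tool axes cols
 [[ 0.974 -0.226  0.002]
 [-0.226 -0.974  0.002]
 [ 0.002 -0.002 -1.   ]] q [4.270e-01 4.090e-01 1.507e+00 1.000e-03 1.222e+00 2.225e+00]
now err [ 8.08987781e-06 -2.15356033e-05 -3.14043059e-05] [ 1.49554402e-14 -1.12002736e-14  2.38046581e-17]
[[-0.619 -0.784  0.035]
 [-0.783  0.62   0.043]
 [-0.056 -0.001 -0.998]]
```

```bash
cat > path.py <<'E'
from kin import *
def down(yaw):
    a=np.radians(yaw); y=np.array([np.cos(a),np.sin(a),0]); z=np.array([0,0,-1.]); return np.stack([np.cross(y,z),y,z],1)
def wz(a,M): return R.from_rotvec([0,0,np.radians(a)]).as_matrix()@M
def run(way,q):
    """way: list of (p,R,n); returns worst per-row joint step fraction and limits"""
    p0,E=fk(q,K); M=E.as_matrix(); worst=0; Q=[q]
    for p,Rm,n in way:
        v=(R.from_matrix(M).inv()*R.from_matrix(Rm)).as_rotvec(); q_=None
        for i in range(1,n+1):
            qn,e=ik(p0+(p-p0)*i/n,M@R.from_rotvec(v*i/n).as_matrix(),q)
            if e>2e-3: return 'FAIL',i,e,np.round(qn,2)
            worst=max(worst,np.abs(qn-q).max()*12); q=qn; Q.append(q)
        p0,M=np.array(p),Rm
    Q=np.array(Q); return 'ok vmax %.2f'%worst,'min',Q.min(0).round(2),'max',Q.max(0).round(2),'end',q.round(2)
if __name__=='__main__':
    C=np.array([.531,-.322]); row=np.array([.60,.80])
    for name,hp,b in(('B',[.4345,-.005],90),('A',[.639,-.027],76.5)):
      bl=np.array([np.cos(np.radians(b)),np.sin(np.radians(b))])
      for flip in (0,1):
        ya=b-90+180*flip; Rd=down(ya); sg=-1 if flip==0 else 1   # tool x = blade for flip 0
        assert abs(Rd[:2,0]@bl-(1 if flip==0 else -1))<1e-6
        pk=np.r_[hp,.0]; up=np.array([.5,-.05,.25])
        q0,e=ik(pk,Rd,[np.arctan2(hp[1],hp[0])-.2,.75,1.5,0,.85,(np.arctan2(hp[1],hp[0])-.2)-np.radians((ya+180)%360-180)])
        Rh=Rd@R.from_rotvec([0,sg*np.pi/2,0]).as_matrix()
        for dy in (0,25,50,-25):
          Rp=wz(dy,Rh)
          for cup in(-.09,.09,.03):
            c=C+row*cup; az=Rp[:2,2]; tcp=np.r_[c+az*.019,.21]
            print(name,flip,dy,cup,'e0 %.4f'%e,run([(np.r_[hp,.25],Rd,8),(up,Rd,6),(up,Rh,16),(tcp,Rp,14),(tcp-[0,0,.055],Rp,5),(tcp-np.r_[az*.08,.055],Rp,5)],q0))
E
time python3 path.py
```

```text
B 0 0 -0.09 e0 0.0000 ('FAIL', 3, np.float64(0.03330918111074104), array([ 0.11,  0.88,  1.81, -1.43,  1.62,  1.12]))
B 0 0 0.09 e0 0.0000 ('FAIL', 4, np.float64(0.019376834203674937), array([ 0.14,  0.9 ,  1.74, -1.43,  1.64,  1.07]))
B 0 0 0.03 e0 0.0000 ('FAIL', 3, np.float64(0.008098275182143276), array([ 0.15,  0.89,  1.78, -1.43,  1.64,  1.1 ]))
B 0 25 -0.09 e0 0.0000 ('FAIL', 2, np.float64(0.03926488141881635), array([ 0.17,  0.87,  1.82, -1.43,  1.62,  1.13]))
B 0 25 0.09 e0 0.0000 ('FAIL', 2, np.float64(0.015246123782636836), array([ 0.2 ,  0.88,  1.78, -1.43,  1.63,  1.1 ]))
B 0 25 0.03 e0 0.0000 ('FAIL', 2, np.float64(0.022929784489527504), array([ 0.19,  0.88,  1.8 , -1.43,  1.63,  1.11]))
B 0 50 -0.09 e0 0.0000 ('FAIL', 2, np.float64(0.08227152234238849), array([ 0.18,  0.86,  1.83, -1.43,  1.59,  1.12]))
B 0 50 0.09 e0 0.0000 ('FAIL', 2, np.float64(0.057299770574791506), array([ 0.21,  0.87,  1.79, -1.43,  1.61,  1.09]))
B 0 50 0.03 e0 0.0000 ('FAIL', 2, np.float64(0.06533327057561145), array([ 0.2 ,  0.86,  1.81, -1.43,  1.6 ,  1.1 ]))
B 0 -25 -0.09 e0 0.0000 ('FAIL', 
[... 4436 characters left out ...]
31255), array([-0.15,  0.81,  1.54, -0.18,  0.78, -2.85]))
A 1 50 0.09 e0 0.1148 ('FAIL', 1, np.float64(0.019761331673931255), array([-0.15,  0.81,  1.54, -0.18,  0.78, -2.85]))
A 1 50 0.03 e0 0.1148 ('FAIL', 1, np.float64(0.019761331673931255), array([-0.15,  0.81,  1.54, -0.18,  0.78, -2.85]))
A 1 -25 -0.09 e0 0.1148 ('FAIL', 1, np.float64(0.019761331673931255), array([-0.15,  0.81,  1.54, -0.18,  0.78, -2.85]))
A 1 -25 0.09 e0 0.1148 ('FAIL', 1, np.float64(0.019761331673931255), array([-0.15,  0.81,  1.54, -0.18,  0.78, -2.85]))
A 1 -25 0.03 e0 0.1148 ('FAIL', 1, np.float64(0.019761331673931255), array([-0.15,  0.81,  1.54, -0.18,  0.78, -2.85]))
real	0m25.691s
user	0m25.788s
sys	0m0.178s
```

The tool can be pitched upright with tool x along the blade. I'll test a grasp with a 20° tilt, which keeps the wrist camera above the stand, while moving over to look at the screwdrivers.

```bash
cat > p2.py <<'E'
from path import *
T=np.radians(20)
if __name__=='__main__':
    C=np.array([.531,-.322]); row=np.array([.60,.80])
    for name,hp,b in(('A',[.639,-.027],76.5),('B',[.4345,-.005],90)):
        Rd=down(b-90)@R.from_rotvec([0,T,0]).as_matrix()   # tool z leans towards blade?
        bl=np.array([np.cos(np.radians(b)),np.sin(np.radians(b))]); 
        if name=='A': print('lean',Rd[:2,2]@bl)
        pk=np.r_[hp,.004]; up=np.array([.55,-.05,.27]); g=np.arctan2(hp[1],hp[0])-.2
        q0,e=ik(pk,Rd,[g,.75,1.5,0,.85,g-np.radians(b-90)])
        Rh=Rd@R.from_rotvec([0,-np.pi/2,0]).as_matrix()
        for az in (-90,-110,-127):
          dy=az-np.degrees(np.arctan2(Rh[1,2],Rh[0,2])); Rp=wz(dy,Rh)
          for cup in(-.09,-.03,.03,.09):
            tcp=np.r_[C+row*cup,.16]+Rp[:,2]*.019
            print(name,az,cup,'e0 %.4f'%e,run([(np.r_[hp,.25],Rd,8),(up,Rd,6),(up,Rh,16),(tcp+[0,0,.1],Rp,14),(tcp,Rp,5),(tcp-Rp[:,2]*.08,Rp,5)],q0))
E
python3 p2.py
python3 - <<'E'
from h import *
plan([.53,0,.29],down(0),n=16)
E
```

```text
lean 0.3420201433256686
A -90 -0.09 e0 0.0000 ('FAIL', 9, np.float64(0.012654219452015248), array([-0.22,  0.66,  1.8 , -1.43,  1.22,  0.83]))
A -90 -0.03 e0 0.0000 ('FAIL', 10, np.float64(0.004977711051757741), array([-0.2 ,  0.67,  1.77, -1.43,  1.22,  0.82]))
A -90 0.03 e0 0.0000 ('FAIL', 12, np.float64(0.01317555415494718), array([-0.2 ,  0.69,  1.72, -1.43,  1.21,  0.78]))
A -90 0.09 e0 0.0000 ('FAIL', 14, np.float64(0.007038033505600579), array([-0.17,  0.71,  1.65, -1.43,  1.2 ,  0.74]))
A -110 -0.09 e0 0.0000 ('FAIL', 4, np.float64(0.008298678294563579), array([-0.45,  0.85,  1.67, -1.43,  1.23,  0.9 ]))
A -110 -0.03 e0 0.0000 ('ok vmax 1.27', 'min', array([-0.48,  0.38,  1.42, -1.36,  0.82, -0.49]), 'max', array([0.17, 0.9 , 1.61, 0.48, 1.66, 0.91]), 'end', array([-0.23,  0.87,  1.56, -1.25,  1.39,  0.85]))
A -110 0.03 e0 0.0000 ('ok vmax 1.27', 'min', array([-0.48,  0.38,  1.42, -1.28,  0.82, -0.49]), 'max', array([0.17, 0.92, 1.61, 0.48, 1.66, 0.86]), 'end', array([-0.14,  0.9 ,  1.46, -1.18,  1.46,  0.8 ]))
A -110 0.09 e0 0.0000 ('ok vmax 1.27', 'min', array([-0.48,  0.38
[... 3345 characters left out ...]
.01, -6.44]},
{"travel":[-3.2, 21.1, -0.9],"rotation":[0.0, -0.01, -6.44]},
{"travel":[-5.5, 20.6, -0.9],"rotation":[0.0, -0.01, -6.44]},
{"travel":[-7.8, 19.8, -0.9],"rotation":[0.0, -0.01, -6.44]},
{"travel":[-10.0, 18.8, -0.8],"rotation":[0.0, -0.01, -6.44]},
{"travel":[-12.0, 17.6, -0.8],"rotation":[0.0, -0.01, -6.44]},
{"travel":[-13.9, 16.1, -0.8],"rotation":[0.0, -0.01, -6.44]},
{"travel":[-15.6, 14.4, -0.8],"rotation":[0.0, -0.01, -6.44]},
{"travel":[-17.2, 12.6, -0.8],"rotation":[0.0, -0.01, -6.44]},
{"travel":[-18.5, 10.6, -0.8],"rotation":[0.0, -0.01, -6.44]},
{"travel":[-19.5, 8.4, -0.8],"rotation":[0.0, -0.01, -6.44]},
{"travel":[-20.4, 6.2, -0.8],"rotation":[0.0, -0.01, -6.44]}
```

Call:
send_rows(
  motion=[
    {"gripper": 85,"travel": [8.5,19.5,-0.8],"rotation": [0,0,-6.44]},
    {"gripper": 85,"travel": [6.3,20.4,-0.9],"rotation": [0,0,-6.44]},
    {"gripper": 85,"travel": [3.9,20.9,-0.9],"rotation": [0,0,-6.44]},
    {"gripper": 85,"travel": [1.6,21.2,-0.9],"rotation": [0,0,-6.44]},
    {"gripper": 85,"travel": [-0.8,21.3,-0.9],"rotation": [0,0,-6.44]},
    {"gripper": 85,"travel": [-3.2,21.1,-0.9],"rotation": [0,0,-6.44]},
    {"gripper": 85,"travel": [-5.5,20.6,-0.9],"rotation": [0,0,-6.44]},
    {"gripper": 85,"travel": [-7.8,19.8,-0.9],"rotation": [0,0,-6.44]},
    {"gripper": 85,"travel": [-10,18.8,-0.8],"rotation": [0,0,-6.44]},
    {"gripper": 85,"travel": [-12,17.6,-0.8],"rotation": [0,0,-6.44]},
    {"gripper": 85,"travel": [-13.9,16.1,-0.8],"rotation": [0,0,-6.44]},
    {"gripper": 85,"travel": [-15.6,14.4,-0.8],"rotation": [0,0,-6.44]},
  ],
)

```text
t: 20.93
tcp_pos: [0.5132, 0.0829, 0.2836]
tool_rot: [0.845, 0.534, -0.002, -0.002]
force: [-0.5, -0.1, 0.2]
finger_gap: 0.994
```

Call:
send_rows(
  motion=[
    {"gripper": 85,"travel": [-17.2,12.6,-0.8],"rotation": [0,0,-6.44]},
    {"gripper": 85,"travel": [-18.5,10.6,-0.8],"rotation": [0,0,-6.44]},
    {"gripper": 85,"travel": [-19.5,8.4,-0.8],"rotation": [0,0,-6.44]},
    {"gripper": 85,"travel": [-20.4,6.2,-0.8],"rotation": [0,0,-6.44]},
    {"gripper": 85,"travel": [0,0,0],"rotation": [0,0,0]},
    {"gripper": 85,"travel": [0,0,0],"rotation": [0,0,0]},
  ],
)

```text
t: 21.43
tcp_pos: [0.5292, -0.0005, 0.2871]
tool_rot: [0.708, 0.706, -0.001, -0.002]
force: [0.0, 0.3, 0.9]
finger_gap: 1.0
```

```bash
cat >> h.py <<'E'
def handles(im,c,zs=.028,thr=50):
    """dark elongated blobs: handle top faces; returns pixel rect + world"""
    m=(im.max(2)<thr).astype(np.uint8)*255; m=cv2.morphologyEx(m,cv2.MORPH_OPEN,np.ones((5,5)))
    out=[]
    for k in cv2.findContours(m,0,1)[0]:
        if cv2.contourArea(k)<700: continue
        r=cv2.minAreaRect(k); w=[onz(c,*q,zs)[:2] for q in cv2.boxPoints(r)]
        ls=sorted([np.linalg.norm(w[0]-w[1]),np.linalg.norm(w[1]-w[2])]); a,b=(w[0],w[1]) if np.linalg.norm(w[0]-w[1])>np.linalg.norm(w[1]-w[2]) else (w[1],w[2])
        d=b-a; yaw=np.degrees(np.arctan2(d[1],d[0]))%180
        if .06<ls[1]<.13 and ls[0]<.06: out.append((np.mean(w,0),yaw,ls,r)); print('handle c',np.mean(w,0).round(4),'yaw %.1f'%yaw,np.round(ls,3),'px',np.round(r[0]),np.round(r[1]))
    return out
E
python3 - <<'E'
from h import *
st(); a,c=snap('wrist','w11'); handles(a,c)
b,d=snap('scene','s11'); handles(b,d)
b,d=snap('top','t11'); handles(b,d) 
E
```

```text
t 21.43 tcp [ 5.292e-01 -5.000e-04  2.871e-01] F [0.  0.3 0.9] gap 1.0
tool axes cols
 [[ 0.004  1.    -0.004]
 [ 1.    -0.004  0.002]
 [ 0.002 -0.004 -1.   ]] q [-2.130e-01  3.340e-01  1.600e+00  1.000e-03  1.212e+00 -2.100e-01]
handle c [ 0.463  -0.0277] yaw 82.5 [0.028 0.088] px [232. 190.] [22. 65.]
handle c [ 0.6396 -0.0212] yaw 72.1 [0.031 0.088] px [369. 185.] [24. 68.]
```

View pics/w11.png

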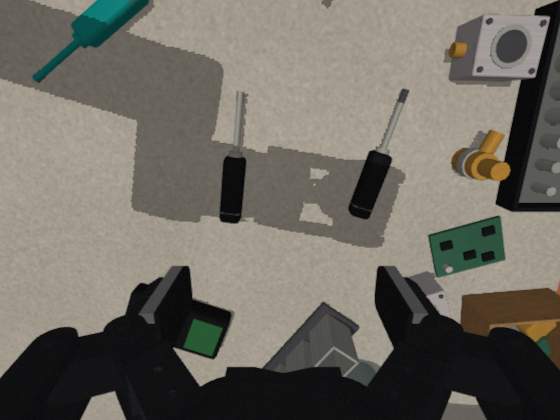

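The wrist view shows B's handle at (232,190) with its tip at (240,92), and A's handle at (369,185) with its tip at (404,92). B has shifted about 3 cm since the start, which is the announced knock. No third black hand screwdriver is in sight. I'll work out the grasp for A.

```bash
cat > p3.py <<'E'
from h import *
import path
T=20
def graspR(b,T=T): return down(b-90)@R.from_rotvec([0,np.radians(T),0]).as_matrix()
E
python3 - <<'E'
from p3 import *
c=manip.calibration('wrist')
for n,h,t in(('B',[.463,-.0277],(240,92)),('A',[.6396,-.0212],(404,92))):
    tp=onz(c,*t,.012); d=tp[:2]-h; print(n,'tip',tp.round(4),'len',np.linalg.norm(d).round(4),'yaw',np.degrees(np.arctan2(d[1],d[0])).round(1))
b=71.5; Rg=graspR(b); bl=np.array([np.cos(np.radians(b)),np.sin(np.radians(b)),0])
g=np.array([.6396,-.0212,.022])-bl*.010   # grasp 10 mm to the butt side
tcp=g+Rg[:,2]*.019; print('tcp',tcp)
p,q=plan(tcp-Rg[:,2]*.10,Rg,n=6)
plan(tcp,None,n=5,pos=p,rot=q)
E
```

```text
B tip [0.4769 0.0947 0.012 ] len 0.1232 yaw 83.5
A tip [0.6793 0.0947 0.012 ] len 0.1225 yaw 71.1
tcp [ 0.63848892 -0.02452067  0.00414584]
n 6 rot/row [-0.56  3.29  3.05]
{"travel":[-9.7, 16.4, 31.6],"rotation":[-0.56, 3.29, 3.05]},
{"travel":[-10.6, 16.7, 31.2],"rotation":[-0.56, 3.29, 3.05]},
{"travel":[-11.5, 16.9, 30.7],"rotation":[-0.56, 3.29, 3.05]},
{"travel":[-12.3, 17.3, 30.2],"rotation":[-0.56, 3.29, 3.05]},
{"travel":[-13.1, 17.7, 29.6],"rotation":[-0.56, 3.29, 3.05]},
{"travel":[-13.9, 18.1, 29.0],"rotation":[-0.56, 3.29, 3.05]}
n 5 rot/row [0. 0. 0.]
{"travel":[0.0, -0.0, 20.0],"rotation":[0.0, 0.0, 0.0]},
... x 5
```

```bash
sed -i 's/^T=20/T=15/' p3.py; python3 - <<'E'
from p3 import *
b=71.5; Rg=graspR(b); bl=np.array([np.cos(np.radians(b)),np.sin(np.radians(b)),0])
tcp=np.r_[(np.array([.6396,-.0212,0])-bl*.010+Rg[:,2]*.019)[:2],.006]; print('tcp',tcp)
p,q=plan(tcp-Rg[:,2]*.10,Rg,n=6)
plan(tcp,None,n=5,pos=p,rot=q)
E
```

```text
tcp [ 0.63798732 -0.0260198   0.006     ]
n 6 rot/row [-0.42  2.47  3.06]
{"travel":[-8.6, 16.8, 30.9],"rotation":[-0.42, 2.47, 3.06]},
{"travel":[-9.0, 17.0, 30.6],"rotation":[-0.42, 2.47, 3.06]},
{"travel":[-9.4, 17.3, 30.3],"rotation":[-0.42, 2.47, 3.06]},
{"travel":[-9.8, 17.6, 30.1],"rotation":[-0.42, 2.47, 3.06]},
{"travel":[-10.2, 17.9, 29.8],"rotation":[-0.42, 2.47, 3.06]},
{"travel":[-10.5, 18.2, 29.4],"rotation":[-0.42, 2.47, 3.06]}
n 5 rot/row [0. 0. 0.]
{"travel":[-0.0, 0.0, 20.0],"rotation":[0.0, 0.0, 0.0]},
... x 5
```

Call:
send_rows(
  motion=[
    {"gripper": 70,"travel": [-8.6,16.8,30.9],"rotation": [-0.42,2.47,3.06]},
    {"gripper": 70,"travel": [-9,17,30.6],"rotation": [-0.42,2.47,3.06]},
    {"gripper": 70,"travel": [-9.4,17.3,30.3],"rotation": [-0.42,2.47,3.06]},
    {"gripper": 70,"travel": [-9.8,17.6,30.1],"rotation": [-0.42,2.47,3.06]},
    {"gripper": 70,"travel": [-10.2,17.9,29.8],"rotation": [-0.42,2.47,3.06]},
    {"gripper": 70,"travel": [-10.5,18.2,29.4],"rotation": [-0.42,2.47,3.06]},
    {"gripper": 70,"travel": [0,0,25],"rotation": [0,0,0]},
    {"gripper": 70,"travel": [0,0,25],"rotation": [0,0,0]},
    {"gripper": 70,"travel": [0,0,25],"rotation": [0,0,0]},
    {"gripper": 70,"travel": [0,0,15],"rotation": [0,0,0]},
    {"gripper": 70,"travel": [0,0,8],"rotation": [0,0,0]},
    {"gripper": 70,"travel": [0,0,0],"rotation": [0,0,0]},
  ],
)

```text
t: 22.58
tcp_pos: [0.6386, -0.0262, 0.0077]
tool_rot: [0.804, 0.58, 0.106, -0.077]
force: [-0.2, 0.4, 0.3]
finger_gap: 0.819
```

Call:
send_rows(
  motion=[
    {"gripper": 70,"travel": [0,0,0],"rotation": [0,0,0]},
    {"gripper": 0,"travel": [0,0,0],"rotation": [0,0,0]},
    {"gripper": 0,"travel": [0,0,0],"rotation": [0,0,0]},
    {"gripper": 0,"travel": [0,0,0],"rotation": [0,0,0]},
    {"gripper": 0,"travel": [0,0,0],"rotation": [0,0,0]},
    {"gripper": 0,"travel": [0,0,0],"rotation": [0,0,0]},
    {"gripper": 0,"travel": [0,0,0],"rotation": [0,0,0]},
    {"gripper": 0,"travel": [0,0,0],"rotation": [0,0,0]},
  ],
  newtons=80,
)

```text
t: 23.25
tcp_pos: [0.6408, -0.0285, 0.0111]
tool_rot: [0.804, 0.58, 0.108, -0.074]
force: [0.3, -1.4, 5.6]
finger_gap: 0.309
```

```bash
python3 - <<'E'
from p3 import *
s,r=st(); b=71.5
print(np.degrees(R.from_matrix(r.T@graspR(b)).as_rotvec()))
snap('wrist','w12')
E
```

```text
t 23.25 tcp [ 0.6408 -0.0285  0.0111] F [ 0.3 -1.4  5.6] gap 0.309
tool axes cols
 [[ 0.305  0.948  0.088]
 [ 0.916 -0.317  0.244]
 [ 0.259  0.006 -0.966]] q [-0.342  0.841  1.574  0.384  0.764 -0.304]
[ 0.32128805 -0.01937293  0.09416318]
```

A is gripped at an opening of about 26–28 mm. I'll lift it and pitch it 90° so the blade points down.

Call:
send_rows(
  motion=[
    {"gripper": 0,"travel": [6,0,-23],"rotation": [0,0,0]},
    {"gripper": 0,"travel": [9,0,-34],"rotation": [0,0,0]},
    {"gripper": 0,"travel": [9,0,-34],"rotation": [0,0,0]},
    {"gripper": 0,"travel": [9,0,-34],"rotation": [0,0,0]},
    {"gripper": 0,"travel": [9,0,-34],"rotation": [0,0,0]},
    {"gripper": 0,"travel": [9,0,-34],"rotation": [0,0,0]},
    {"gripper": 0,"travel": [9,0,-34],"rotation": [0,0,0]},
    {"gripper": 0,"travel": [9,0,-34],"rotation": [0,0,0]},
    {"gripper": 0,"travel": [0,0,0],"rotation": [0,0,0]},
    {"gripper": 0,"travel": [0,0,0],"rotation": [0,0,0]},
  ],
)

```text
t: 24.13
tcp_pos: [0.6396, -0.029, 0.2823]
tool_rot: [0.804, 0.58, 0.108, -0.073]
force: [-0.5, 1.2, -2.0]
finger_gap: 0.304
```

```bash
python3 - <<'E'
from p3 import *
s,r=st(); 
a,c=snap('wrist','w13')
# held tool tip prediction: hand axis in tool frame
al=np.radians(15); ax=np.array([np.cos(al),0,np.sin(al)])  # blade dir in tool frame
print(r@ax)
Rh=r@R.from_rotvec([0,-np.pi/2,0]).as_matrix(); print('blade after',Rh@ax)
print(path.run([(np.array([.55,-.05,.27]),Rh,14)],np.array(s['q'])))
plan([.55,-.06,.275],Rh,n=14)
E
```

```text
t 24.13 tcp [ 0.6396 -0.029   0.2823] F [-0.5  1.2 -2. ] gap 0.304
tool axes cols
 [[ 0.304  0.948  0.09 ]
 [ 0.917 -0.317  0.242]
 [ 0.259  0.009 -0.966]] q [-0.343  0.481  1.396  0.274  1.272 -0.104]
[ 3.16920794e-01  9.48451959e-01 -3.03326931e-04]
blade after [ 0.00845263 -0.00314421 -0.99995933]
('ok vmax 1.42', 'min', array([-0.34,  0.47,  1.37, -1.06,  1.27, -0.1 ]), 'max', array([0.17, 0.81, 1.42, 0.27, 1.77, 0.79]), 'end', array([ 0.17,  0.81,  1.42, -1.06,  1.77,  0.79]))
n 14 rot/row [-0.02 -6.43  0.01]
{"travel":[-4.1, -5.3, -0.8],"rotation":[-0.02, -6.43, 0.01]},
{"travel":[-4.1, -5.3, -0.3],"rotation":[-0.02, -6.43, 0.01]},
{"travel":[-4.1, -5.3, 0.2],"rotation":[-0.02, -6.43, 0.01]},
{"travel":[-4.1, -5.3, 0.6],"rotation":[-0.02, -6.43, 0.01]},
{"travel":[-4.0, -5.3, 1.1],"rotation":[-0.02, -6.43, 0.01]},
{"travel":[-3.9, -5.3, 1.5],"rotation":[-0.02, -6.43, 0.01]},
{"travel":[-3.7, -5.3, 1.9],"rotation":[-0.02, -6.43, 0.01]},
{"travel":[-3.4, -5.3, 2.3],"rotation":[-0.02, -6.43, 0.01]},
{"travel":[-3.1, -5.3, 2.7],"rotation":[-0.02, -6.43, 0.01]},
{"travel":[-2.8, -5.3, 3.0],"rotation":[-0.02, -6.43, 0.01]},
{"travel":[-2.5, -5.3, 3.3],"rotation":[-0.02, -6.43, 0.01]},
{"travel":[-2.1, -5.3, 3.6],"rotation":[-0.02, -6.43, 0.01]},
{"travel":[-1.7, -5.3, 3.8],"rotation":[-0.02, -6.43, 0.01]},
{"travel":[-1.2, -5.3, 3.9],"rotation":[-0.02, -6.43, 0.01]}
```

Call:
send_rows(
  motion=[
    {"gripper": 0,"travel": [-4.1,-5.3,-0.8],"rotation": [0,-6.43,0]},
    {"gripper": 0,"travel": [-4.1,-5.3,-0.3],"rotation": [0,-6.43,0]},
    {"gripper": 0,"travel": [-4.1,-5.3,0.2],"rotation": [0,-6.43,0]},
    {"gripper": 0,"travel": [-4.1,-5.3,0.6],"rotation": [0,-6.43,0]},
    {"gripper": 0,"travel": [-4,-5.3,1.1],"rotation": [0,-6.43,0]},
    {"gripper": 0,"travel": [-3.9,-5.3,1.5],"rotation": [0,-6.43,0]},
    {"gripper": 0,"travel": [-3.7,-5.3,1.9],"rotation": [0,-6.43,0]},
    {"gripper": 0,"travel": [-3.4,-5.3,2.3],"rotation": [0,-6.43,0]},
    {"gripper": 0,"travel": [-3.1,-5.3,2.7],"rotation": [0,-6.43,0]},
    {"gripper": 0,"travel": [-2.8,-5.3,3],"rotation": [0,-6.43,0]},
    {"gripper": 0,"travel": [-2.5,-5.3,3.3],"rotation": [0,-6.43,0]},
    {"gripper": 0,"travel": [-2.1,-5.3,3.6],"rotation": [0,-6.43,0]},
  ],
)

```text
t: 25.18
tcp_pos: [0.5618, -0.0548, 0.2736]
tool_rot: [0.693, 0.5, -0.421, 0.303]
force: [0.2, -0.3, -0.8]
finger_gap: 0.307
```

Call:
send_rows(
  motion=[
    {"gripper": 0,"travel": [-1.7,-5.3,3.8],"rotation": [0,-6.43,0]},
    {"gripper": 0,"travel": [-1.2,-5.3,3.9],"rotation": [0,-6.43,0]},
    {"gripper": 0,"travel": [0,0,0],"rotation": [0,0,0]},
    {"gripper": 0,"travel": [0,0,0],"rotation": [0,0,0]},
  ],
)

```text
t: 25.52
tcp_pos: [0.5491, -0.0596, 0.2716]
tool_rot: [0.643, 0.465, -0.495, 0.355]
force: [1.3, -0.8, -1.3]
finger_gap: 0.301
```

```bash
python3 - <<'E'
from p3 import *
s,r=st(); 
a,c=snap('scene','s14'); b,d=snap('top','t14'); w,e=snap('wrist','w14')
al=np.radians(15); ax=np.array([np.cos(al),0,np.sin(al)]); p=np.array(s['tcp_pos'])
g=p-r[:,2]*.019; print('blade dir',r@ax,'scene grasp,tip pred',proj(c,g),proj(c,g+r@ax*.13))
# stand rims from empty-view images: bright rim lines in top & wrist w11
cv2.imwrite('pics/v14.png',np.hstack([cv2.resize(a[120:300,120:320],(440,396)),cv2.resize(b[165:255,325:405],(352,396),interpolation=cv2.INTER_CUBIC)]))
E
```

```text
t 25.52 tcp [ 0.5491 -0.0596  0.2716] F [ 1.3 -0.8 -1.3] gap 0.301
tool axes cols
 [[ 0.077  0.949 -0.306]
 [ 0.246 -0.316 -0.916]
 [-0.966 -0.005 -0.258]] q [ 0.155  0.811  1.422 -1.064  1.763  0.772]
blade dir [-4.47227348e-03  8.82103106e-04 -9.99989610e-01] scene grasp,tip pred [277.26786784 150.69789041] [276.56271717 195.86686387]
```

View pics/v14.png

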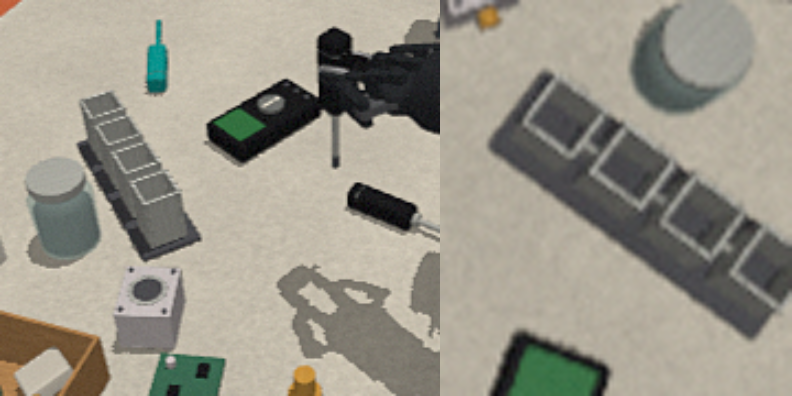

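The scene crop shows the screwdriver held upright, butt at (335,35) and tip at (336,165), with the four stand rims running from (101,105) to (156,188). The top crop gives rim centres (565,115), (631,165) and (706,216). I'll cross-check the cup positions and plan the placing.

```bash
python3 - <<'E'
from p3 import *
d=manip.calibration('top'); c=manip.calibration('scene')
t=[((u-440)/4.4+325,165+v/4.4) for u,v in((565,115),(631,165),(706,216),(776,267))]
s=[(120+u/2.2,120+v/2.2) for u,v in((156,188),(135,158),(118,131),(101,105))]
W=[]
for a,b in zip(t,s): 
    p,e=two(d,a,c,b); A,B=onz(d,*a,.08),onz(c,*b,.08); W.append((A+B)[:2]/2); print('top',A[:2].round(4),'scene',B[:2].round(4),'tri',p.round(4),round(e,4))
W=np.array(W); m=W.mean(0); u=np.linalg.svd(W-m)[2][0]; u*=np.sign(u[1]); print('mid',m,'yaw row',np.degrees(np.arctan2(u[1],u[0])),'pos along',(W-m)@u)
st_,r=st(); p=np.array(st_['tcp_pos'])
print('tip xy by scene',onz(c,272.7,195,.14))
ax=r@np.array([np.cos(np.radians(15)),0,np.sin(np.radians(15))]); A0=p-r[:,2]*.003; print('A0',A0,'tip',A0+ax*.132, proj(c,A0+ax*.132))
E
```

```text
top [ 0.5971 -0.2629] scene [ 0.6046 -0.2548] tri [ 0.5976 -0.2625  0.0717] 0.004
top [ 0.5609 -0.3088] scene [ 0.5689 -0.305 ] tri [ 0.562  -0.3104  0.0726] 0.0002
top [ 0.5243 -0.3607] scene [ 0.5337 -0.3512] tri [ 0.5245 -0.3612  0.0703] 0.004
top [ 0.4881 -0.4085] scene [ 0.4978 -0.3995] tri [ 0.4881 -0.4097  0.0704] 0.0033
mid [ 0.54692084 -0.33141974] yaw row 53.41015328336204 pos along [ 0.09043151  0.03039709 -0.0303842  -0.0904444 ]
t 25.67 tcp [ 0.5505 -0.0601  0.2756] F [ 0.7  0.3 -1.8] gap 0.308
tool axes cols
 [[ 0.087  0.948 -0.305]
 [ 0.246 -0.317 -0.916]
 [-0.965  0.005 -0.261]] q [ 0.154  0.805  1.418 -1.065  1.764  0.772]
tip xy by scene [ 0.54828467 -0.05448642  0.14      ]
A0 [ 0.5514366  -0.05735957  0.27635146] tip [ 0.55211647 -0.05727339  0.14435323] [271.01020019 194.28921805]
```

```bash
python3 - <<'E'
from p3 import *
for cam,f,(x0,y0,x1,y1),k in(('top','t14',(325,165,415,250),8),('scene','s14',(145,150,215,240),8),('scene','s11',(145,150,215,240),8)):
    c=manip.calibration(cam); g=cv2.cvtColor(cv2.imread(f'pics/{f}.png'),cv2.COLOR_BGR2GRAY)[y0:y1,x0:x1]
    G=cv2.resize(g,None,fx=k,fy=k,interpolation=cv2.INTER_CUBIC)
    for th in(135,145,155):
        m=(G<th).astype(np.uint8); n,L,S,Z=cv2.connectedComponentsWithStats(m,connectivity=4)
        r=[]
        for i in range(1,n):
            if not 40*k*k<S[i,4]<260*k*k: continue
            q=cv2.minAreaRect(np.argwhere(L==i)[:,::-1].astype(np.float32)); u,v=(np.array(q[0])+.5)/k-.5+[x0,y0]
            M=cv2.convexHull(np.argwhere(L==i)[:,::-1].astype(np.int32)); mm=cv2.moments(M); u,v=(np.array([mm['m10'],mm['m01']])/mm['m00']+.5)/k-.5+[x0,y0]
            r.append((u,v,S[i,4]//(k*k),onz(c,u,v,.08)[:2].round(4).tolist()))
        print(cam,f,th,[(round(a,1),round(b,1),int(s),w) for a,b,s,w in r])
E
```

```text
top t14 135 [(np.float64(332.4), np.float64(167.6), 64, [0.673, -0.1982]), (np.float64(410.3), np.float64(169.6), 85, [0.6658, -0.4433]), (np.float64(377.8), np.float64(179.3), 226, [0.6347, -0.3404]), (np.float64(348.7), np.float64(245.6), 167, [0.4262, -0.2444])]
top t14 145 [(np.float64(332.4), np.float64(167.8), 75, [0.6726, -0.1983]), (np.float64(409.8), np.float64(169.4), 90, [0.6661, -0.4419]), (np.float64(379.1), np.float64(179.0), 249, [0.6357, -0.3446]), (np.float64(348.7), np.float64(245.6), 172, [0.4265, -0.2445])]
top t14 155 [(np.float64(332.5), np.float64(167.9), 84, [0.6722, -0.1985]), (np.float64(409.7), np.float64(169.6), 95, [0.6658, -0.4415]), (np.float64(348.8), np.float64(245.5), 178, [0.4267, -0.2446])]
scene s14 135 [(np.float64(190.7), np.float64(156.1), 121, [0.4224, -0.3651]), (np.float64(165.7), np.float64(166.7), 110, [0.4942, -0.4024]), (np.float64(173.5), np.float64(178.5), 120, [0.5299, -0.3541]), (np.float64(190.1), np.float64(204.5), 145, [0.6022, -0.2586])]
scene s14 145 [(np.float64(190.7), np.float64(156.1), 125, [0.4228, -0.3649]), (np.float64(190.1), np.float64(204.4), 151, [0.6021, -0.2586])]
scene s14 155 [(np.float64(190.7), np.float64(156.2), 130, [0.423, -0.3648])]
scene s11 135 [(np.float64(190.7), np.float64(156.1), 125, [0.4227, -0.365]), (np.float64(190.2), np.float64(204.4), 152, [0.6018, -0.2586])]
scene s11 145 [(np.float64(190.7), np.float64(156.2), 131, [0.423, -0.3649])]
scene s11 155 [(np.float64(190.6), np.float64(156.2), 136, [0.4232, -0.3648])]
```

Rim positions from the scene camera, (.494,−.402), (.530,−.354) and (.602,−.259), agree with the top view to about 6 mm, inside the cup tolerance. I'll carry A to the far cup.

```bash
cat >> p3.py <<'E'
MID=np.array([.547,-.332]); ROW=np.array([.596,.803])
def place(cup,off,tipd,az=-127,ztip=.125,n=14):
    """off: axis point = TCP - off*z ; tipd: axis point to tip"""
    s=manip.sense(); r=R.from_quat(s['tool_rot']).as_matrix(); p=np.array(s['tcp_pos'])
    dy=az-np.degrees(np.arctan2(r[1,2],r[0,2])); Rp=path.wz(dy,r); ax=Rp@np.array([np.cos(np.radians(T)),0,np.sin(np.radians(T))]); print('blade',ax)
    c=MID+ROW*cup; tgt=np.r_[c,ztip]-ax*tipd+Rp[:,2]*off; print('tcp target',tgt)
    print(path.run([(tgt,Rp,n),(tgt-[0,0,ztip-.01],Rp,8)],np.array(s['q'])))
    return plan(tgt,Rp,n=n)
E
python3 - <<'E'
from p3 import *
p,q=place(-.09,.003,.132)
plan(p-[0,0,.045],n=2,pos=p,rot=q)
E
```

```text
blade [ 0.00509012 -0.00102193 -0.99998652]
tcp target [ 0.49094523 -0.40644797  0.25621525]
('ok vmax 0.51', 'min', array([-0.43,  0.79,  1.39, -1.23,  1.52,  0.7 ]), 'max', array([ 0.15,  1.01,  1.48, -1.06,  1.76,  0.86]), 'end', array([-0.43,  1.01,  1.39, -1.23,  1.52,  0.86]))
n 14 rot/row [ 1.28 -0.01  0.35]
{"travel":[-5.1, 3.8, 24.3],"rotation":[1.28, -0.01, 0.35]},
{"travel":[-5.1, 4.4, 24.2],"rotation":[1.28, -0.01, 0.35]},
{"travel":[-5.1, 5.0, 24.1],"rotation":[1.28, -0.01, 0.35]},
{"travel":[-5.0, 5.5, 24.0],"rotation":[1.28, -0.01, 0.35]},
{"travel":[-5.0, 6.1, 23.9],"rotation":[1.28, -0.01, 0.35]},
{"travel":[-4.9, 6.6, 23.7],"rotation":[1.28, -0.01, 0.35]},
{"travel":[-4.9, 7.2, 23.6],"rotation":[1.28, -0.01, 0.35]},
{"travel":[-4.8, 7.8, 23.4],"rotation":[1.28, -0.01, 0.35]},
{"travel":[-4.8, 8.3, 23.2],"rotation":[1.28, -0.01, 0.35]},
{"travel":[-4.7, 8.9, 23.0],"rotation":[1.28, -0.01, 0.35]},
{"travel":[-4.7, 9.4, 22.8],"rotation":[1.28, -0.01, 0.35]},
{"travel":[-4.6, 9.9, 22.6],"rotation":[1.28, -0.01, 0.35]},
{"travel":[-4.5, 10.5, 22.4],"rotation":[1.28, -0.01, 0.35]},
{"travel":[-4.5, 11.0, 22.2],"rotation":[1.28, -0.01, 0.35]}
n 2 rot/row [0. 0. 0.]
{"travel":[21.7, -0.1, 5.9],"rotation":[0.0, 0.0, 0.0]},
... x 2
```

Call:
send_rows(
  motion=[
    {"gripper": 0,"travel": [-5.1,3.8,24.3],"rotation": [1.28,0,0.35]},
    {"gripper": 0,"travel": [-5.1,4.4,24.2],"rotation": [1.28,0,0.35]},
    {"gripper": 0,"travel": [-5.1,5,24.1],"rotation": [1.28,0,0.35]},
    {"gripper": 0,"travel": [-5,5.5,24],"rotation": [1.28,0,0.35]},
    {"gripper": 0,"travel": [-5,6.1,23.9],"rotation": [1.28,0,0.35]},
    {"gripper": 0,"travel": [-4.9,6.6,23.7],"rotation": [1.28,0,0.35]},
    {"gripper": 0,"travel": [-4.9,7.2,23.6],"rotation": [1.28,0,0.35]},
    {"gripper": 0,"travel": [-4.8,7.8,23.4],"rotation": [1.28,0,0.35]},
    {"gripper": 0,"travel": [-4.8,8.3,23.2],"rotation": [1.28,0,0.35]},
    {"gripper": 0,"travel": [-4.7,8.9,23],"rotation": [1.28,0,0.35]},
    {"gripper": 0,"travel": [-4.7,9.4,22.8],"rotation": [1.28,0,0.35]},
    {"gripper": 0,"travel": [-4.6,9.9,22.6],"rotation": [1.28,0,0.35]},
  ],
)

```text
t: 26.67
tcp_pos: [0.4991, -0.3584, 0.2606]
tool_rot: [0.704, 0.368, -0.536, 0.286]
force: [0.4, -0.6, -0.8]
finger_gap: 0.303
```

Call:
send_rows(
  motion=[
    {"gripper": 0,"travel": [-4.5,10.5,22.4],"rotation": [1.28,0,0.35]},
    {"gripper": 0,"travel": [-4.5,11,22.2],"rotation": [1.28,0,0.35]},
    {"gripper": 0,"travel": [0,0,0],"rotation": [0,0,0]},
    {"gripper": 0,"travel": [0,0,0],"rotation": [0,0,0]},
    {"gripper": 0,"travel": [0,0,0],"rotation": [0,0,0]},
  ],
)

```text
t: 27.08
tcp_pos: [0.4905, -0.4062, 0.2571]
tool_rot: [0.712, 0.352, -0.543, 0.273]
force: [-0.2, 0.0, -0.8]
finger_gap: 0.307
```

```bash
python3 - <<'E'
from p3 import *
s,r=st(); a,c=snap('scene','s15'); snap('wrist','w15')
ax=r@np.array([np.cos(np.radians(15)),0,np.sin(np.radians(15))]); A0=np.array(s['tcp_pos'])-r[:,2]*.003; t=A0+ax*.132; print('tip',t,proj(c,t),'blade',ax)
u,v=proj(c,t).astype(int); g=cv2.cvtColor(a,cv2.COLOR_BGR2GRAY)
for y in range(v-14,v+8,2): print(y,g[y,u-10:u+12].tolist())
E
```

```text
t 27.08 tcp [ 0.4905 -0.4062  0.2571] F [-0.2  0.  -0.8] gap 0.307
tool axes cols
 [[ 0.163  0.797 -0.581]
 [ 0.204 -0.603 -0.771]
 [-0.965  0.007 -0.261]] q [-0.424  0.842  1.392 -1.228  1.577  0.701]
tip [ 0.49311213 -0.40414408  0.12591518] [162.63273012 152.94780283] blade [ 0.0067092  -0.00208516 -0.99997532]
138 [184, 187, 182, 186, 189, 162, 54, 46, 69, 66, 72, 70, 65, 61, 58, 53, 63, 67, 66, 56, 49, 49]
140 [181, 181, 186, 185, 189, 177, 100, 52, 43, 55, 49, 41, 62, 63, 74, 68, 55, 46, 47, 46, 49, 51]
142 [183, 183, 181, 184, 189, 192, 175, 103, 58, 57, 69, 58, 48, 52, 50, 52, 42, 49, 46, 49, 49, 48]
144 [180, 181, 184, 179, 185, 178, 188, 174, 126, 77, 51, 41, 41, 44, 44, 48, 44, 44, 48, 48, 49, 47]
146 [181, 184, 185, 181, 184, 186, 184, 187, 162, 95, 102, 125, 146, 78, 54, 59, 56, 48, 40, 45, 50, 48]
148 [177, 181, 180, 181, 182, 183, 184, 185, 177, 129, 95, 110, 158, 189, 186, 191, 190, 185, 138, 83, 37, 41]
150 [179, 179, 183, 182, 179, 179, 178, 182, 182, 127, 22, 25, 117, 191, 186, 179, 184, 185, 187, 199, 180, 138]
152 [181, 177, 179, 184, 181, 176, 181, 180, 196, 164, 64, 28, 60, 142, 185, 178, 178, 177, 178, 176, 177, 181]
154 [177, 180, 176, 174, 173, 173, 178, 176, 178, 168, 137, 119, 152, 198, 180, 178, 178, 177, 179, 180, 178, 178]
156 [181, 178, 180, 174, 180, 177, 181, 177, 182, 182, 181, 180, 181, 176, 178, 175, 179, 179, 180, 179, 179, 182]
158 [183, 185, 185, 189, 186, 183, 177, 178, 183, 179, 182, 177, 178, 179, 177, 189, 187, 186, 181, 178, 177, 181]
```

The tip shows at scene (162.7,153) against the predicted (162.6,153), and it lies within about 2 mm of the cup centre. I'll lower it.

Call:
send_rows(
  motion=[
    {"gripper": 0,"travel": [19.3,-0.1,5.2],"rotation": [0,0,0]},
    {"gripper": 0,"travel": [14.5,-0.1,3.9],"rotation": [0,0,0]},
    {"gripper": 0,"travel": [14.5,-0.1,3.9],"rotation": [0,0,0]},
    {"gripper": 0,"travel": [14.5,-0.1,3.9],"rotation": [0,0,0]},
    {"gripper": 0,"travel": [0,0,0],"rotation": [0,0,0]},
    {"gripper": 0,"travel": [0,0,0],"rotation": [0,0,0]},
  ],
)

```text
t: 27.68
tcp_pos: [0.4904, -0.4055, 0.1894]
tool_rot: [0.71, 0.353, -0.545, 0.272]
force: [-0.4, -0.2, -0.7]
finger_gap: 0.307
```

Call:
send_rows(
  motion=[
    {"gripper": 0,"travel": [14.5,-0.1,3.9],"rotation": [0,0,0]},
    {"gripper": 0,"travel": [14.5,-0.1,3.9],"rotation": [0,0,0]},
    {"gripper": 0,"travel": [9.6,-0.1,2.6],"rotation": [0,0,0]},
    {"gripper": 0,"travel": [4,0,1.1],"rotation": [0,0,0]},
    {"gripper": 0,"travel": [0,0,0],"rotation": [0,0,0]},
    {"gripper": 0,"travel": [0,0,0],"rotation": [0,0,0]},
  ],
)

```text
t: 28.18
tcp_pos: [0.4905, -0.406, 0.1465]
tool_rot: [0.711, 0.353, -0.544, 0.273]
force: [0.1, -0.4, -1.0]
finger_gap: 0.311
```

Call:
send_rows(
  motion=[
    {"gripper": 0,"travel": [4,0,1.1],"rotation": [0,0,0]},
    {"gripper": 0,"travel": [3,0,0.8],"rotation": [0,0,0]},
    {"gripper": 0,"travel": [0,0,0],"rotation": [0,0,0]},
    {"gripper": 0,"travel": [0,0,0],"rotation": [0,0,0]},
  ],
)

```text
t: 28.52
tcp_pos: [0.4906, -0.4059, 0.1396]
tool_rot: [0.711, 0.353, -0.544, 0.273]
force: [0.7, -0.1, -1.5]
finger_gap: 0.304
```

```bash
python3 - <<'E'
from p3 import *
s,r=st(); ax=r@np.array([np.cos(np.radians(15)),0,np.sin(np.radians(15))]); A0=np.array(s['tcp_pos'])-r[:,2]*.003; print('tip',A0+ax*.132)
E
```

```text
t 28.52 tcp [ 0.4906 -0.4059  0.1396] F [ 0.7 -0.1 -1.5] gap 0.304
tool axes cols
 [[ 0.16   0.798 -0.581]
 [ 0.205 -0.602 -0.771]
 [-0.966  0.005 -0.26 ]] q [-0.423  1.016  1.393 -1.232  1.52   0.863]
tip [ 0.49291417 -0.4038567   0.00839822]
```

Call:
send_rows(
  motion=[
    {"gripper": 0,"travel": [2,0,0.5],"rotation": [0,0,0]},
    {"gripper": 0,"travel": [0,0,0],"rotation": [0,0,0]},
    {"gripper": 0,"travel": [0,0,0],"rotation": [0,0,0]},
  ],
)

```text
t: 28.77
tcp_pos: [0.4909, -0.406, 0.1382]
tool_rot: [0.711, 0.352, -0.544, 0.273]
force: [-0.4, 0.8, 1.7]
finger_gap: 0.305
```

Call:
send_rows(
  motion=[
    {"gripper": 0,"travel": [2,0,0.5],"rotation": [0,0,0]},
    {"gripper": 0,"travel": [0,0,0],"rotation": [0,0,0]},
    {"gripper": 0,"travel": [0,0,0],"rotation": [0,0,0]},
  ],
)

```text
t: 29.02
tcp_pos: [0.4909, -0.406, 0.1381]
tool_rot: [0.71, 0.351, -0.545, 0.274]
force: [0.2, 1.6, 6.2]
finger_gap: 0.309
```

Call:
send_rows(
  motion=[
    {"gripper": 0,"travel": [2,0,0.5],"rotation": [0,0,0]},
    {"gripper": 0,"travel": [0,0,0],"rotation": [0,0,0]},
    {"gripper": 0,"travel": [0,0,0],"rotation": [0,0,0]},
  ],
)

```text
t: 29.27
tcp_pos: [0.491, -0.4061, 0.138]
tool_rot: [0.709, 0.35, -0.546, 0.275]
force: [0.1, 2.5, 11.5]
finger_gap: 0.308
```

The tip is on the cup floor (force rise at tip height 7–8 mm). I'll ease up, release and back out.

Call:
send_rows(
  motion=[
    {"gripper": 0,"travel": [-4,0,-1],"rotation": [0,0,0]},
    {"gripper": 40,"travel": [0,0,0],"rotation": [0,0,0]},
    {"gripper": 60,"travel": [0,0,0],"rotation": [0,0,0]},
    {"gripper": 60,"travel": [0,0,0],"rotation": [0,0,0]},
    {"gripper": 60,"travel": [0,0,0],"rotation": [0,0,0]},
    {"gripper": 60,"travel": [0,0,-15],"rotation": [0,0,0]},
    {"gripper": 60,"travel": [0,0,-30],"rotation": [0,0,0]},
    {"gripper": 60,"travel": [0,0,-35],"rotation": [0,0,0]},
    {"gripper": 60,"travel": [0,0,-35],"rotation": [0,0,0]},
    {"gripper": 60,"travel": [-20,0,-25],"rotation": [0,0,0]},
    {"gripper": 60,"travel": [-35,0,-10],"rotation": [0,0,0]},
    {"gripper": 60,"travel": [0,0,0],"rotation": [0,0,0]},
  ],
)

```text
t: 30.27
tcp_pos: [0.5729, -0.2996, 0.2367]
tool_rot: [0.712, 0.351, -0.541, 0.278]
force: [1.1, -0.3, 1.4]
finger_gap: 0.704
```

```bash
python3 - <<'E'
from p3 import *
s,r=st(); a,c=snap('scene','s16')
# standing handle: dark blob near expected butt
for z in(.088,.133,.178): print(z,proj(c,[.493,-.404,z]).round(1))
m=(a.max(2)<60).astype(np.uint8); n,L,S,Z=cv2.connectedComponentsWithStats(m)
for i in range(1,n):
    if S[i,4]>100 and 100<S[i,0]<380 and 90<S[i,1]<300: print(S[i],Z[i].round(1))
Rg=graspR(83); up=np.array([.50,-.06,.26])
R1=r@R.from_rotvec([0,np.pi/2,0]).as_matrix()
q=np.array(s['q']); print(path.run([(np.array([.50,-.1,.27]),Rg,18)],q)); print(path.run([(np.array([.50,-.1,.27]),Rg,10)],q))
plan([.50,-.1,.27],Rg,n=18)
E
```

```text
t 30.27 tcp [ 0.5729 -0.2996  0.2367] F [ 1.1 -0.3  1.4] gap 0.704
tool axes cols
 [[ 0.169  0.8   -0.575]
 [ 0.199 -0.599 -0.775]
 [-0.965  0.017 -0.26 ]] q [-0.242  0.934  1.215 -1.129  1.741  0.687]
0.088 [165.  164.1]
0.133 [162.3 150.8]
0.178 [159.3 136.8]
[153 138  56  41 901] [177.3 155.5]
[188 155  24  30 424] [199.3 169.8]
[224 156  35  19 144] [238.3 165.2]
[156 186  17  23 118] [163.9 196.5]
[190 188  56  32 273] [217.4 203.3]
[278 203  31  22 365] [293.1 213.4]
('ok vmax 1.10', 'min', array([-0.56,  0.35,  1.21, -1.13,  1.22, -0.53]), 'max', array([-0.23,  0.93,  1.66,  0.25,  1.74,  0.69]), 'end', array([-0.56,  0.35,  1.66,  0.25,  1.26, -0.53]))
('ok vmax 1.98', 'min', array([-0.56,  0.35,  1.21, -1.13,  1.22, -0.53]), 'max', array([-0.23,  0.93,  1.66,  0.25,  1.74,  0.69]), 'end', array([-0.56,  0.35,  1.66,  0.25,  1.26, -0.53]))
n 18 rot/row [-0.88  4.88 -1.62]
{"travel":[-0.4, -9.8, -6.8],"rotation":[-0.88, 4.88, -1.62]},
{"travel":[0.5, -9.7, -7.0],"rotation":[-0.88, 4.88, -1.62]},
{"travel":[1.4, -9.6, -7.0],"rotation":[-0.88, 4.88, -1.62]},
{"travel":[2.2, -9.4
[... 211 characters left out ...]
, 4.88, -1.62]},
{"travel":[5.6, -8.6, -6.3],"rotation":[-0.88, 4.88, -1.62]},
{"travel":[6.3, -8.3, -5.9],"rotation":[-0.88, 4.88, -1.62]},
{"travel":[7.0, -8.0, -5.4],"rotation":[-0.88, 4.88, -1.62]},
{"travel":[7.7, -7.7, -4.9],"rotation":[-0.88, 4.88, -1.62]},
{"travel":[8.3, -7.4, -4.4],"rotation":[-0.88, 4.88, -1.62]},
{"travel":[8.9, -7.1, -3.7],"rotation":[-0.88, 4.88, -1.62]},
{"travel":[9.3, -6.8, -3.1],"rotation":[-0.88, 4.88, -1.62]},
{"travel":[9.8, -6.5, -2.4],"rotation":[-0.88, 4.88, -1.62]},
{"travel":[10.1, -6.2, -1.6],"rotation":[-0.88, 4.88, -1.62]},
{"travel":[10.4, -5.9, -0.8],"rotation":[-0.88, 4.88, -1.62]},
{"travel":[10.6, -5.6, -0.0],"rotation":[-0.88, 4.88, -1.62]}
```

Call:
send_rows(
  motion=[
    {"gripper": 70,"travel": [-0.4,-9.8,-6.8],"rotation": [-0.88,4.88,-1.62]},
    {"gripper": 70,"travel": [0.5,-9.7,-7],"rotation": [-0.88,4.88,-1.62]},
    {"gripper": 70,"travel": [1.4,-9.6,-7],"rotation": [-0.88,4.88,-1.62]},
    {"gripper": 70,"travel": [2.2,-9.4,-7],"rotation": [-0.88,4.88,-1.62]},
    {"gripper": 70,"travel": [3.1,-9.2,-7],"rotation": [-0.88,4.88,-1.62]},
    {"gripper": 70,"travel": [3.9,-9,-6.8],"rotation": [-0.88,4.88,-1.62]},
    {"gripper": 70,"travel": [4.8,-8.8,-6.6],"rotation": [-0.88,4.88,-1.62]},
    {"gripper": 70,"travel": [5.6,-8.6,-6.3],"rotation": [-0.88,4.88,-1.62]},
    {"gripper": 70,"travel": [6.3,-8.3,-5.9],"rotation": [-0.88,4.88,-1.62]},
    {"gripper": 70,"travel": [7,-8,-5.4],"rotation": [-0.88,4.88,-1.62]},
    {"gripper": 70,"travel": [7.7,-7.7,-4.9],"rotation": [-0.88,4.88,-1.62]},
    {"gripper": 70,"travel": [8.3,-7.4,-4.4],"rotation": [-0.88,4.88,-1.62]},
  ],
)

```text
t: 31.32
tcp_pos: [0.5216, -0.1668, 0.2544]
tool_rot: [0.791, 0.597, -0.13, 0.035]
force: [-0.7, -0.0, -0.5]
finger_gap: 0.818
```

Call:
send_rows(
  motion=[
    {"gripper": 70,"travel": [8.9,-7.1,-3.7],"rotation": [-0.88,4.88,-1.62]},
    {"gripper": 70,"travel": [9.3,-6.8,-3.1],"rotation": [-0.88,4.88,-1.62]},
    {"gripper": 70,"travel": [9.8,-6.5,-2.4],"rotation": [-0.88,4.88,-1.62]},
    {"gripper": 70,"travel": [10.1,-6.2,-1.6],"rotation": [-0.88,4.88,-1.62]},
    {"gripper": 70,"travel": [10.4,-5.9,-0.8],"rotation": [-0.88,4.88,-1.62]},
    {"gripper": 70,"travel": [10.6,-5.6,0],"rotation": [-0.88,4.88,-1.62]},
    {"gripper": 70,"travel": [0,0,0],"rotation": [0,0,0]},
    {"gripper": 70,"travel": [0,0,0],"rotation": [0,0,0]},
  ],
)

```text
t: 31.98
tcp_pos: [0.4979, -0.1019, 0.2664]
tool_rot: [0.744, 0.655, 0.096, -0.091]
force: [0.3, 0.4, 0.7]
finger_gap: 0.822
```

```bash
python3 - <<'E'
from p3 import *
s,r=st(); a,c=snap('wrist','w17'); H=handles(a,c)
b,d=snap('scene','s17'); m=(b.max(2)<60).astype(np.uint8); n,L,S,Z=cv2.connectedComponentsWithStats(m)
for i in range(1,n):
    if S[i,4]>60 and 140<S[i,0]<380 and 110<S[i,1]<300: print('scene blob',S[i],Z[i].round(1))
if H:
    h,bw=H[0][0],H[0][1]
    # tip from far end of bright/dark shaft: project expected tip
    for k in(bw,): print('tip px',proj(c,np.r_[h+.125*np.array([np.cos(np.radians(k)),np.sin(np.radians(k))]),.012]))
    Rg=graspR(bw); bl=np.array([np.cos(np.radians(bw)),np.sin(np.radians(bw)),0])
    tcp=np.r_[(np.r_[h,0]-bl*.010+Rg[:,2]*.019)[:2],.006]; print('tcp',tcp)
    p,q=plan(tcp-Rg[:,2]*.10,Rg,n=6); plan(tcp,None,n=5,pos=p,rot=q)
    print(path.run([(tcp-Rg[:,2]*.10,Rg,6),(tcp,Rg,5)],np.array(s['q'])))
E
```

```text
t 31.98 tcp [ 0.4979 -0.1019  0.2664] F [0.3 0.4 0.7] gap 0.822
tool axes cols
 [[ 0.124  0.992  0.023]
 [ 0.957 -0.126  0.26 ]
 [ 0.261 -0.01  -0.965]] q [-0.564  0.359  1.658  0.247  1.257 -0.528]
handle c [ 0.4618 -0.03  ] yaw 82.6 [0.027 0.088] px [248. 169.] [71. 22.]
scene blob [153 151  16  23 261] [160.3 162.1]
scene blob [214 156  52  38 790] [241.7 174.9]
scene blob [156 185  18  24 122] [163.9 196.5]
scene blob [278 203  32  22 385] [293.  213.2]
scene blob [169 210  13  13  65] [175.  215.4]
scene blob [178 217  33  21 182] [194.  229.1]
tip px [249.35345749  71.75641457]
tcp [ 0.46115896 -0.03505456  0.006     ]
n 6 rot/row [-0.09 -0.02  0.02]
{"travel":[-1.5, -7.4, 28.0],"rotation":[-0.09, -0.02, 0.02]},
{"travel":[-1.5, -7.4, 28.0],"rotation":[-0.09, -0.02, 0.02]},
{"travel":[-1.4, -7.4, 28.0],"rotation":[-0.09, -0.02, 0.02]},
{"travel":[-1.4, -7.5, 28.0],"rotation":[-0.09, -0.02, 0.02]},
{"travel":[-1.4, -7.5, 28.0],"rotation":[-0.09, -0.02, 0.02]},
{"travel":[-1.4, -7.6, 28.0],"rotation":[-0.09, -0.02, 0.02]}
n 5 rot/row [0. 0. 0.]
{"travel":[0.0, 0.0, 20.0],"rotation":[0.0, 0.0, 0.0]},
... x 5
('ok vmax 1.00', 'min', array([-0.56,  0.36,  1.66,  0.25,  0.54, -0.8 ]), 'max', array([-0.48,  0.77,  1.98,  0.49,  1.26, -0.53]), 'end', array([-0.48,  0.77,  1.98,  0.49,  0.54, -0.8 ]))
```

A's handle blob in the scene now sits about 11 px lower than bolt upright, so it may be leaning on the rim. I'll check that with a text map of the pixels, from the scene and the top camera.

```bash
python3 - <<'E'
from h import *
b=cv2.imread('pics/s17.png'); g=cv2.cvtColor(b,cv2.COLOR_BGR2GRAY)
o=cv2.cvtColor(cv2.imread('pics/s14.png'),cv2.COLOR_BGR2GRAY)
ch=' .:-=+*#%@'
for y in range(144,216,1): print(y,''.join(ch[9-min(9,int(v)//22)] for v in g[y,148:204]),'|',''.join(ch[9-min(9,int(v)//22)] for v in o[y,148:204]) if y%2==0 else '')
t,d=snap('top','t17'); m=(t.max(2)<55).astype(np.uint8); n,L,S,Z=cv2.connectedComponentsWithStats(m)
for i in range(1,n):
    if S[i,4]>20 and 330<S[i,0]<420 and 150<S[i,1]<260: print('top blob',S[i],Z[i].round(1),[onz(d,*Z[i],z)[:2].round(3) for z in(.13,.17)])
E
```

```text
144 :::::::::::::::::.:::::.::::...:.:....:*++++++++-..:.:.: | ......................................:+++=+++++:.......
145 ::::::::::::::::::::::.:..:.:...:.::..:*++++++++-..:.... | 
146 .::::::::::::::::::::::::.:.::.::::.:.:++++++++*=..:.... | ......................................:++++++=+*- .... .
147 ::::...:..:::.:::::.::::::::::.:::::..:+++++++**=....... | 
148 :::::::::::..:::::::::.:::::.:::::..:.:*+++++++#=....... | ......................................:++++++=+#- ......
149 ::::::....:...::::::::::::::...:::.::.:*++++=+**=....... | 
150 .::::........:..::::::..:::.::..:::::.:*++++++**=....... | ......................................:++==++++*- ......
151 :::::-#@@%%%#+:...:.::::::::::::::::..:*++++++**-....... | 
152 :::::+@@%@%%%@@=.:::::::::::::::::::..:*++*+++++-..:.... | ......................................:+++++==++: ......
153 :::.-%@@%@%%%@@%=.:::::::::::::.:::...:*++++++++-......: | 
154 .::::%@@%%%%@%@@=.::::::::::::.:::.:.:=+++++++*+-.....:. | ......................................-++++===++: ......
155 :::.-@@%%%%%%%@@=.::::::::::::::..::.:=+++++++*+-.......
[... 5111 characters left out ...]
:....:*#%#%%#*++++***--=--.:++++++++++*=- | 
212 +=====++++++++=:.....:*%##%%#++++***=:.:++++++++++++++++ | ========++++++-:.... .*%####*+++++++-. :=++++=+++=++++=:
213 +=+=+++++++++*=:...:..:%%%%%#*+++*+**+++++++++++++++++++ | 
214 =++++++++++++++-:.....:#%%%%%#*++*****++++++++++++++++++ | =====++++++++*=:. ... :*%#####++++++++++=+=+===++==+=++-
215 +++++++++++++**=:....:=+%%%%%#*+++**++++++++++++++++++*+ | 
top blob [411 160  16  13 142] [418.5 166.2] [array([ 0.665, -0.453]), array([ 0.656, -0.439])]
top blob [393 201  12  24 207] [398.7 211.7] [array([ 0.526, -0.388]), array([ 0.521, -0.377])]
top blob [339 203  44  60 581] [356.8 240.7] [array([ 0.439, -0.261]), array([ 0.438, -0.254])]
```

The map shows A's handle over the far cup with its butt face up. It leans about 17° towards +x against the rim, which the description allows. The top blob at (399,212) agrees. I'll go on to B.

Call:
send_rows(
  motion=[
    {"gripper": 70,"travel": [-1.5,-7.4,28],"rotation": [-0.09,0,0]},
    {"gripper": 70,"travel": [-1.5,-7.4,28],"rotation": [-0.09,0,0]},
    {"gripper": 70,"travel": [-1.4,-7.4,28],"rotation": [-0.09,0,0]},
    {"gripper": 70,"travel": [-1.4,-7.5,28],"rotation": [-0.09,0,0]},
    {"gripper": 70,"travel": [-1.4,-7.5,28],"rotation": [-0.09,0,0]},
    {"gripper": 70,"travel": [-1.4,-7.6,28],"rotation": [-0.09,0,0]},
    {"gripper": 70,"travel": [0,0,25],"rotation": [0,0,0]},
    {"gripper": 70,"travel": [0,0,25],"rotation": [0,0,0]},
    {"gripper": 70,"travel": [0,0,25],"rotation": [0,0,0]},
    {"gripper": 70,"travel": [0,0,15],"rotation": [0,0,0]},
    {"gripper": 70,"travel": [0,0,9],"rotation": [0,0,0]},
    {"gripper": 70,"travel": [0,0,0],"rotation": [0,0,0]},
  ],
)

```text
t: 33.13
tcp_pos: [0.4608, -0.0335, 0.0057]
tool_rot: [0.743, 0.656, 0.099, -0.088]
force: [0.4, 0.2, 0.3]
finger_gap: 0.819
```

Call:
send_rows(
  motion=[
    {"gripper": 70,"travel": [0,0,0],"rotation": [0,0,0]},
    {"gripper": 0,"travel": [0,0,0],"rotation": [0,0,0]},
    {"gripper": 0,"travel": [0,0,0],"rotation": [0,0,0]},
    {"gripper": 0,"travel": [0,0,0],"rotation": [0,0,0]},
    {"gripper": 0,"travel": [0,0,0],"rotation": [0,0,0]},
    {"gripper": 0,"travel": [0,0,0],"rotation": [0,0,0]},
    {"gripper": 0,"travel": [0,0,0],"rotation": [0,0,0]},
    {"gripper": 0,"travel": [0,0,0],"rotation": [0,0,0]},
  ],
  newtons=80,
)

```text
t: 33.8
tcp_pos: [0.4616, -0.035, 0.0085]
tool_rot: [0.744, 0.655, 0.1, -0.086]
force: [-1.6, -1.0, 6.1]
finger_gap: 0.31
```

```bash
python3 - <<'E'
from p3 import *
s,r=st(); p=np.array(s['tcp_pos']); bl=np.array([np.cos(np.radians(82.6)),np.sin(np.radians(82.6)),0])
A0=p-r[:,2]*((.014-p[2])/-r[2,2]); A0=p+r[:,2]*((p[2]-.014)/-r[2,2]); print('off',(p-A0)@r[:,2],'A0 vs mid along blade',(A0[:2]-[.4618,-.03])@bl[:2],'blade in tool',r.T@bl)
Rh=r@R.from_rotvec([0,-np.pi/2,0]).as_matrix()
q=np.array(s['q']); print(path.run([(p+[0,0,.27],r,8),(np.array([.55,-.06,.275]),Rh,14)],q))
plan([.55,-.06,.275],Rh,n=14,pos=p+[0,0,.27],rot=r)
E
```

```text
t 33.8 tcp [ 0.4616 -0.035   0.0085] F [-1.6 -1.   6.1] gap 0.31
tool axes cols
 [[ 0.121  0.992  0.036]
 [ 0.957 -0.127  0.259]
 [ 0.262  0.003 -0.965]] q [-0.485  0.76   1.985  0.496  0.543 -0.803]
off 0.005739759390910691 A0 vs mid along blade -0.006515327459356066 blade in tool [0.96515467 0.00223707 0.2616705 ]
('ok vmax 1.50', 'min', array([-0.48,  0.26,  1.55, -1.17,  0.54, -0.8 ]), 'max', array([0.19, 0.76, 1.98, 0.5 , 1.61, 0.79]), 'end', array([ 0.19,  0.76,  1.55, -1.17,  1.61,  0.79]))
n 14 rot/row [-0.   -6.43 -0.  ]
{"travel":[-1.0, 6.5, 0.0],"rotation":[-0.0, -6.43, -0.0]},
{"travel":[-1.0, 6.5, 0.1],"rotation":[-0.0, -6.43, -0.0]},
{"travel":[-1.0, 6.5, 0.2],"rotation":[-0.0, -6.43, -0.0]},
{"travel":[-0.9, 6.5, 0.3],"rotation":[-0.0, -6.43, -0.0]},
{"travel":[-0.9, 6.5, 0.4],"rotation":[-0.0, -6.43, -0.0]},
{"travel":[-0.9, 6.5, 0.5],"rotation":[-0.0, -6.43, -0.0]},
{"travel":[-0.8, 6.5, 0.6],"rotation":[-0.0, -6.43, -0.0]},
{"travel":[-0.7, 6.5, 0.7],"rotation":[-0.0, -6.43, -0.0]},
{"travel":[-0.6, 6.5, 0.8],"rotation":[-0.0, -6.43, -0.0]},
{"travel":[-0.5, 6.5, 0.9],"rotation":[-0.0, -6.43, -0.0]},
{"travel":[-0.4, 6.5, 0.9],"rotation":[-0.0, -6.43, -0.0]},
{"travel":[-0.3, 6.5, 1.0],"rotation":[-0.0, -6.43, -0.0]},
{"travel":[-0.2, 6.5, 1.0],"rotation":[-0.0, -6.43, -0.0]},
{"travel":[-0.1, 6.5, 1.0],"rotation":[-0.0, -6.43, -0.0]}
```

Call:
send_rows(
  motion=[
    {"gripper": 0,"travel": [6,0,-23],"rotation": [0,0,0]},
    {"gripper": 0,"travel": [9,0,-34],"rotation": [0,0,0]},
    {"gripper": 0,"travel": [9,0,-34],"rotation": [0,0,0]},
    {"gripper": 0,"travel": [9,0,-34],"rotation": [0,0,0]},
    {"gripper": 0,"travel": [9,0,-34],"rotation": [0,0,0]},
    {"gripper": 0,"travel": [9,0,-34],"rotation": [0,0,0]},
    {"gripper": 0,"travel": [9,0,-34],"rotation": [0,0,0]},
    {"gripper": 0,"travel": [9,0,-34],"rotation": [0,0,0]},
    {"gripper": 0,"travel": [0,0,0],"rotation": [0,0,0]},
  ],
)

```text
t: 34.55
tcp_pos: [0.4638, -0.0379, 0.2838]
tool_rot: [0.744, 0.656, 0.102, -0.08]
force: [1.3, -1.0, -1.9]
finger_gap: 0.308
```

Call:
send_rows(
  motion=[
    {"gripper": 0,"travel": [-1,6.5,0],"rotation": [0,-6.43,0]},
    {"gripper": 0,"travel": [-1,6.5,0.1],"rotation": [0,-6.43,0]},
    {"gripper": 0,"travel": [-1,6.5,0.2],"rotation": [0,-6.43,0]},
    {"gripper": 0,"travel": [-0.9,6.5,0.3],"rotation": [0,-6.43,0]},
    {"gripper": 0,"travel": [-0.9,6.5,0.4],"rotation": [0,-6.43,0]},
    {"gripper": 0,"travel": [-0.9,6.5,0.5],"rotation": [0,-6.43,0]},
    {"gripper": 0,"travel": [-0.8,6.5,0.6],"rotation": [0,-6.43,0]},
    {"gripper": 0,"travel": [-0.7,6.5,0.7],"rotation": [0,-6.43,0]},
    {"gripper": 0,"travel": [-0.6,6.5,0.8],"rotation": [0,-6.43,0]},
    {"gripper": 0,"travel": [-0.5,6.5,0.9],"rotation": [0,-6.43,0]},
    {"gripper": 0,"travel": [-0.4,6.5,0.9],"rotation": [0,-6.43,0]},
    {"gripper": 0,"travel": [-0.3,6.5,1],"rotation": [0,-6.43,0]},
  ],
)

```text
t: 35.55
tcp_pos: [0.5368, -0.057, 0.2739]
tool_rot: [0.642, 0.566, -0.387, 0.342]
force: [0.1, -0.5, -1.7]
finger_gap: 0.311
```

Call:
send_rows(
  motion=[
    {"gripper": 0,"travel": [-0.2,6.5,1],"rotation": [0,-6.43,0]},
    {"gripper": 0,"travel": [-0.1,6.5,1],"rotation": [0,-6.43,0]},
    {"gripper": 0,"travel": [0,0,0],"rotation": [0,0,0]},
    {"gripper": 0,"travel": [0,0,0],"rotation": [0,0,0]},
  ],
)

```text
t: 35.88
tcp_pos: [0.5485, -0.0611, 0.2711]
tool_rot: [0.596, 0.526, -0.457, 0.4]
force: [-0.7, 0.3, -1.6]
finger_gap: 0.307
```

```bash
python3 - <<'E'
from p3 import *
st(); p,q=place(.09,.0057,.1315,ztip=.13,n=12)
E
```

```text
t 35.88 tcp [ 0.5485 -0.0611  0.2711] F [-0.7  0.3 -1.6] gap 0.307
tool axes cols
 [[ 0.029  0.992 -0.123]
 [ 0.262 -0.126 -0.957]
 [-0.965 -0.004 -0.263]] q [ 0.186  0.763  1.555 -1.164  1.61   0.793]
blade [-7.58213106e-04  6.40518795e-03 -9.99979199e-01]
tcp target [ 0.59743042 -0.26496385  0.25999635]
('ok vmax 0.57', 'min', array([-0.19,  0.76,  1.14, -1.16,  1.61,  0.61]), 'max', array([ 0.19,  1.09,  1.56, -1.08,  1.82,  0.79]), 'end', array([-0.19,  1.09,  1.14, -1.08,  1.75,  0.76]))
n 12 rot/row [2.39 0.01 0.65]
{"travel":[-3.4, 6.2, 16.0],"rotation":[2.39, 0.01, 0.65]},
{"travel":[-3.4, 6.9, 15.7],"rotation":[2.39, 0.01, 0.65]},
{"travel":[-3.3, 7.6, 15.4],"rotation":[2.39, 0.01, 0.65]},
{"travel":[-3.2, 8.3, 15.1],"rotation":[2.39, 0.01, 0.65]},
{"travel":[-3.1, 8.9, 14.7],"rotation":[2.39, 0.01, 0.65]},
{"travel":[-3.0, 9.6, 14.3],"rotation":[2.39, 0.01, 0.65]},
{"travel":[-2.9, 10.2, 13.9],"rotation":[2.39, 0.01, 0.65]},
{"travel":[-2.8, 10.8, 13.5],"rotation":[2.39, 0.01, 0.65]},
{"travel":[-2.6, 11.4, 13.0],"rotation":[2.39, 0.01, 0.65]},
{"travel":[-2.5, 11.9, 12.5],"rotation":[2.39, 0.01, 0.65]},
{"travel":[-2.4, 12.5, 12.0],"rotation":[2.39, 0.01, 0.65]},
{"travel":[-2.2, 13.0, 11.5],"rotation":[2.39, 0.01, 0.65]}
```

Call:
send_rows(
  motion=[
    {"gripper": 0,"travel": [-3.4,6.2,16],"rotation": [2.39,0,0.65]},
    {"gripper": 0,"travel": [-3.4,6.9,15.7],"rotation": [2.39,0,0.65]},
    {"gripper": 0,"travel": [-3.3,7.6,15.4],"rotation": [2.39,0,0.65]},
    {"gripper": 0,"travel": [-3.2,8.3,15.1],"rotation": [2.39,0,0.65]},
    {"gripper": 0,"travel": [-3.1,8.9,14.7],"rotation": [2.39,0,0.65]},
    {"gripper": 0,"travel": [-3,9.6,14.3],"rotation": [2.39,0,0.65]},
    {"gripper": 0,"travel": [-2.9,10.2,13.9],"rotation": [2.39,0,0.65]},
    {"gripper": 0,"travel": [-2.8,10.8,13.5],"rotation": [2.39,0,0.65]},
    {"gripper": 0,"travel": [-2.6,11.4,13],"rotation": [2.39,0,0.65]},
    {"gripper": 0,"travel": [-2.5,11.9,12.5],"rotation": [2.39,0,0.65]},
    {"gripper": 0,"travel": [-2.4,12.5,12],"rotation": [2.39,0,0.65]},
    {"gripper": 0,"travel": [-2.2,13,11.5],"rotation": [2.39,0,0.65]},
  ],
)

```text
t: 36.88
tcp_pos: [0.598, -0.2664, 0.2658]
tool_rot: [0.713, 0.353, -0.542, 0.271]
force: [0.9, 0.5, -0.6]
finger_gap: 0.308
```

Call:
send_rows(
  motion=[
    {"gripper": 0,"travel": [0,0,0],"rotation": [0,0,0]},
    {"gripper": 0,"travel": [0,0,0],"rotation": [0,0,0]},
    {"gripper": 0,"travel": [0,0,0],"rotation": [0,0,0]},
  ],
)

```text
t: 37.13
tcp_pos: [0.5977, -0.2651, 0.2649]
tool_rot: [0.712, 0.354, -0.542, 0.271]
force: [-0.2, -0.2, -0.0]
finger_gap: 0.311
```

```bash
python3 - <<'E'
from p3 import *
s,r=st(); a,c=snap('scene','s18')
ax=r@np.array([np.cos(np.radians(15)),0,np.sin(np.radians(15))]); A0=np.array(s['tcp_pos'])-r[:,2]*.0057; t=A0+ax*.1315; print('tip',t,proj(c,t),'blade',ax)
cc=MID+ROW*.09; print('cup',cc,'err',t[:2]-cc,'err scene cup',t[:2]-[.602,-.2586],'down dir',r.T@[0,0,-1])
u,v=proj(c,t).astype(int); g=cv2.cvtColor(a,cv2.COLOR_BGR2GRAY); ch=' .:-=+*#%@'
for y in range(v-22,v+12): print(y,''.join(ch[9-min(9,int(k)//22)] for k in g[y,u-22:u+24]))
E
```

```text
t 37.13 tcp [ 0.5977 -0.2651  0.2649] F [-0.2 -0.2 -0. ] gap 0.311
tool axes cols
 [[ 0.161  0.798 -0.58 ]
 [ 0.21  -0.602 -0.77 ]
 [-0.964  0.002 -0.264]] q [-0.192  0.926  1.132 -1.109  1.823  0.611]
tip [ 0.60165647 -0.26019999  0.13487484] [186.81022742 187.62890708] blade [ 0.00495489  0.00349915 -0.9999816 ]
cup [ 0.60064 -0.25973] err [ 0.00101647 -0.00046999] err scene cup [-0.00034353 -0.00159999] down dir [ 0.96441273 -0.00184817  0.2643949 ]
165 *#*#%###+: .+@@@@%@%@@%%%%#+=-=****#%%%%%%#%%%
166 #%%%@%*++=. .*##%%@@%%%%%%@#==+#***%#%#%#%%%%%
167 %%%%@*==++=:..::=*@%%@%%%%%*==+#**#%%##%%%%%##
168 %%%@#*=+++=:.    .#@@%%%%%%*==#**#%%####%%%%%%
169 %%@@#+===: :=- . .=@@%%%%%%*==##*#%%##%#%#%%%#
170 @@@@#=:..=++=: . .-#@%%%%%%*=+#*#%%%%#%##%##%#
171 @@@@-.=++++++:  . .+#@@%%%%*==####**#%#####%%#
172 @@@@*=+++++==:... .=+%@%%%%*=+##%###%##%%#%%##
173 %%@#+=+==-. :==:. .-=+%%@%%#==####%##%##%##%#%
174 ++*+===:.:=+++=:. .=+++*%%%#+=*#%%%%#%##%#%%%#
175 ==-:: -++++++++=:..:++-.=@@%***#%#%#%#%##%#%%#
176 +=--++++++=++==+-...++=..+%@#+##%%#%##%%%%#%##
177 ==++++==+++++=+*=:..++=. .+
[... 390 characters left out ...]
++++++===: :+++=. .-**##*******####**
186 ++++++++++++===: .=++*=++:  :#**%#########****
187 +++++++++===: .=+++++*+++:  .=#*########****##
188 ++++++===: .=+++++==+**=+-.  :#***********####
189 ++++++-.-=+++++++++==+++=:.  .-*##*****#######
190 +=+++++-:=++++++++===+++*=...  .*#############
191 *=+++++-.:++=+===++=++++++-::   .+#%%#########
192 *+++++++=:=++=+=+===+=+++*=.  .   -#%%########
193 ##*++++++-:++=+=+++++++++++=..     -*#%%%%####
194 #%*++++++=:=++==++=+=+=-. .=+- .     -**###%##
195 #%#+++++*+-:=+++++===: .=++++-    .     .-*#%#
196 %##*++++++=.:++==-: .=+++++++- .......    .+#%
197 ###*+++++++=:-=: .-+++++++++=---- .......  .+#
198 ####*+++++++-.:-++++=+++===:.:-. ......... ..-
```

B's tip shows at about (186,189) in the scene, as predicted, within 2 mm of the cup centre. I'll lower it.

Call:
send_rows(
  motion=[
    {"gripper": 0,"travel": [17.4,0,4.8],"rotation": [0,0,0]},
    {"gripper": 0,"travel": [17.4,0,4.8],"rotation": [0,0,0]},
    {"gripper": 0,"travel": [17.4,0,4.8],"rotation": [0,0,0]},
    {"gripper": 0,"travel": [17.4,0,4.8],"rotation": [0,0,0]},
    {"gripper": 0,"travel": [0,0,0],"rotation": [0,0,0]},
    {"gripper": 0,"travel": [0,0,0],"rotation": [0,0,0]},
  ],
)

```text
t: 37.68
tcp_pos: [0.5975, -0.2649, 0.1885]
tool_rot: [0.71, 0.355, -0.545, 0.27]
force: [0.3, -0.2, -1.6]
finger_gap: 0.312
```

Call:
send_rows(
  motion=[
    {"gripper": 0,"travel": [14.5,0,4],"rotation": [0,0,0]},
    {"gripper": 0,"travel": [14.5,0,4],"rotation": [0,0,0]},
    {"gripper": 0,"travel": [11,0,3],"rotation": [0,0,0]},
    {"gripper": 0,"travel": [8,0,2.2],"rotation": [0,0,0]},
    {"gripper": 0,"travel": [0,0,0],"rotation": [0,0,0]},
    {"gripper": 0,"travel": [0,0,0],"rotation": [0,0,0]},
  ],
)

```text
t: 38.18
tcp_pos: [0.5981, -0.2654, 0.1407]
tool_rot: [0.711, 0.354, -0.544, 0.271]
force: [0.0, -0.2, -1.2]
finger_gap: 0.308
```

Call:
send_rows(
  motion=[
    {"gripper": 0,"travel": [3,0,0.8],"rotation": [0,0,0]},
    {"gripper": 0,"travel": [0,0,0],"rotation": [0,0,0]},
    {"gripper": 0,"travel": [0,0,0],"rotation": [0,0,0]},
  ],
)

```text
t: 38.43
tcp_pos: [0.5985, -0.2654, 0.1387]
tool_rot: [0.711, 0.354, -0.543, 0.272]
force: [-0.7, 0.4, -0.6]
finger_gap: 0.311
```

Call:
send_rows(
  motion=[
    {"gripper": 0,"travel": [2,0,0.5],"rotation": [0,0,0]},
    {"gripper": 0,"travel": [0,0,0],"rotation": [0,0,0]},
    {"gripper": 0,"travel": [0,0,0],"rotation": [0,0,0]},
  ],
)

```text
t: 38.68
tcp_pos: [0.5986, -0.2653, 0.1385]
tool_rot: [0.711, 0.353, -0.544, 0.273]
force: [0.1, 0.8, 5.9]
finger_gap: 0.307
```

B is on the cup floor, with contact at tip height 8 mm. I'll release and retreat.

Call:
send_rows(
  motion=[
    {"gripper": 0,"travel": [-2,0,-0.5],"rotation": [0,0,0]},
    {"gripper": 40,"travel": [0,0,0],"rotation": [0,0,0]},
    {"gripper": 55,"travel": [0,0,0],"rotation": [0,0,0]},
    {"gripper": 60,"travel": [0,0,0],"rotation": [0,0,0]},
    {"gripper": 60,"travel": [0,0,0],"rotation": [0,0,0]},
    {"gripper": 60,"travel": [0,0,-15],"rotation": [0,0,0]},
    {"gripper": 60,"travel": [0,0,-30],"rotation": [0,0,0]},
    {"gripper": 60,"travel": [0,0,-35],"rotation": [0,0,0]},
    {"gripper": 60,"travel": [0,0,-35],"rotation": [0,0,0]},
    {"gripper": 60,"travel": [-20,0,-25],"rotation": [0,0,0]},
    {"gripper": 60,"travel": [-35,0,-10],"rotation": [0,0,0]},
    {"gripper": 60,"travel": [0,0,0],"rotation": [0,0,0]},
  ],
)

```text
t: 39.68
tcp_pos: [0.6795, -0.1597, 0.2381]
tool_rot: [0.713, 0.352, -0.54, 0.276]
force: [2.1, 0.2, 1.7]
finger_gap: 0.702
```

Call:
send_rows(
  motion=[
    {"gripper": 60,"travel": [-38,0,-10],"rotation": [0,0,0]},
    {"gripper": 60,"travel": [-38,0,-10],"rotation": [0,0,0]},
    {"gripper": 60,"travel": [0,0,0],"rotation": [0,0,0]},
    {"gripper": 60,"travel": [0,0,0],"rotation": [0,0,0]},
  ],
)

```text
t: 40.02
tcp_pos: [0.6768, -0.1619, 0.313]
tool_rot: [0.713, 0.353, -0.541, 0.273]
force: [-1.1, -0.9, -0.7]
finger_gap: 0.705
```

```bash
python3 - <<'E'
from p3 import *
st(); a,c=snap('scene','s19'); b,d=snap('top','t19')
f=lambda im,x,y,w,h,W,H: cv2.resize(im[y:y+h,x:x+w],(W,H),interpolation=cv2.INTER_CUBIC)
cv2.imwrite('pics/fin.png',np.vstack([np.hstack([f(a,130,120,133,100,399,300),f(a,355,185,133,100,399,300)]),np.hstack([f(b,320,150,133,100,399,300),f(b,105,165,133,100,399,300)])]))
for n,p in(('ball on',[.402,.35,.154]),('ball off',[.46,.337,.154]),('bit end home',[.5627,.1964,.08])): print(n,proj(c,p).round(1),proj(d,p).round(1))
E
```

```text
t 40.02 tcp [ 0.6768 -0.1619  0.313 ] F [-1.1 -0.9 -0.7] gap 0.705
tool axes cols
 [[ 0.166  0.799 -0.578]
 [ 0.208 -0.602 -0.771]
 [-0.964  0.008 -0.266]] q [-0.052  0.989  0.826 -1.119  2.046  0.446]
ball on [455.5 198.2] [149.7 252.9]
ball off [447.1 212.3] [154.9 233.2]
bit end home [370.1 246.9] [208.  202.2]
```

View pics/fin.png

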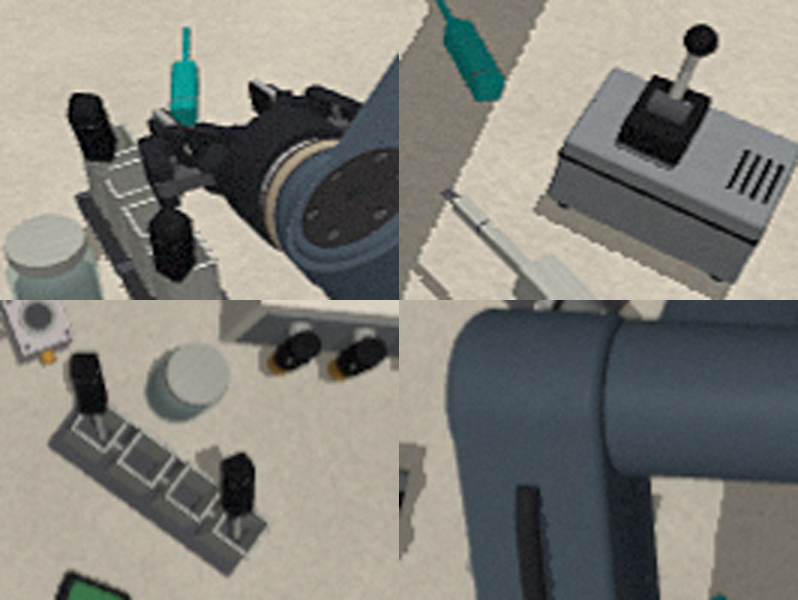

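The final view shows both screwdrivers standing in the end cups, with blades inside and handles up, leaning on the rims. The lever ball is at (455,198), matching "on" at (455.5,198.2), and the bit end is at (371,249) beside the predicted home spot of (370,247). The gripper is clear, so I'll hand in.

```bash
python3 -c "
from h import *
print(manip.sign_off())"
```

```text
the job is handed in; nothing more can be done
None
```

The job is handed in at about 40 s on the robot's clock, with no verdict reported. My last checks agree that everything asked for is done.

- **Power pack:** I pushed the lever to its off stop before touching the bit, and back to its on stop only after the bit was home. In the last scene picture the ball sits at the "on" position, within 1 px.
- **Bit:** I drew it out, turned it end for end and pushed it in until it met the bottom of the bore, pressing with about 19 N. A touch on the outer end then came at 108.8 mm from the mouth. About 109 mm was expected, from 98 mm of bit plus half a finger's width. The flat blade faces out.
- **Hand screwdrivers:** I found only two on the bench and stood them in the two end cups. Each tip met the cup floor at about 8 mm height, and both show handle up with the blade inside the cup. Both lean against the rim, the first by about 17°. The near one had been knocked about 3 cm aside, so I measured it again before picking it up.
- **Other things:** I did not touch the turquoise look-alikes or the other bystanders.

**Where checks disagreed:** the top and scene cameras differed by up to 11 mm on the cup positions at first, and by about 6 mm after a closer measurement. I used a point between the two, nearer the scene camera, and both tips went in without touching the rim. In the last picture the bit end is about 2 px from where I predicted it, within the cameras' accuracy.

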